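Hold the pellet hopper's gate open for brushing out

ROBOT

A 7-joint arm with a two-finger parallel gripper is mounted at the origin on the work surface. World frame = base frame: x ahead of the robot, y to its left, z up, the work surface at z = 0. Lengths are in mm, angles in rad, forces in N, time in s.
With the tool pointing down it reaches from about 425 to 975 mm from the base axis. Payload 16.7 kg.
Tool frame: the origin (TCP) lies between the finger pads; the fingertips stand arm.tip_extent ahead of it and the grasp point (between the pads) lies 2 mm behind it (arm.tip_extent is the distance from the TCP to the fingertips, in mm); y points along the fingers, z is the direction in which the jaws open and shut, and the axes are right-handed (so a half turn about y gives the same grasp; the last joint's range is limited). The gripper opens to 85 mm and grips with 20 to 120 N. Pads are 22 mm wide; open, the fingers measure 114 mm over their backs; the gripper's body (76 mm by 85 mm) begins 54 mm behind the grasp point. The pads swing forward as they close: fully open they stand 13 mm farther back than shut.
Start: joints at [1.099, 0.426, 0.074, 1.606, -0.034, 1.111, -0.067], TCP at [214.093, -640.11, 248.302] pointing down, gripper open.
Joint ranges: [-2.85, 2.85], [-0.5, 2.14], [-1.23, 1.37], [0.21, 2.46], [-1.02, 4.16], [0.16, 2.05], [-2.73, 2.73]. Speed limits (rad/s): [1.89, 1.89, 2.39, 2.39, 3.01, 3.01, 3.01].

INTERFACE

Orientations are given as a unit quaternion [x, y, z, w].
In Python, from workcell import arm, grab_frame, get_calibration, finish_job gives the robot as it stands.
- The arm moves only by the tool drive_tool, never from a script. Its argument "increments" is a list of rows, each a list of 5 numbers: the gripper command: -1 is shut, 1 is fully open, values between are in proportion, then the shift along the tool's x, y, z in mm, then the turn about the tool's y in degrees. A call has 1 to 12 rows; each row shifts and turns the pose as measured when the row begins, along the tool's axes as they then stand; what a row does not reach is not made up. A row lasts 1/8 s, in which the tool goes at most 62.5 mm and 10.7 degrees, less where a joint would pass 70% of its speed; a pose out of reach is approached as far as the arm can. A call with a gripper value outside its range is refused whole. The fingers move at their own pace and stop on an object; "force" is the grip in N (left out, the last holds). Time passes only in rows, so rows that do not move let the fingers close. It gives the time, the measured TCP pose, the force and the opening at its end, in the units of the state.
- arm.read_state(): the state, without advancing time (a new reading comes with each control period).
- grab_frame(name): name is "scene" or "side" or "wrist"; returns the picture (420x560x3 uint8, red, green, blue); there is no depth.
- get_calibration(name): a dict with "intrinsics" (3x3 intrinsics, pixels), "camera_from_world" (4x4, takes a point from world to camera coordinates); the wrist camera has in their place "T_tool_cam" (4x4, takes a point from camera to tool coordinates, whose origin is the TCP and whose axes are the tool frame's). Camera axes: x right, y down, z forward; pixel columns grow to the right and rows downward; lengths in mm; the calibration is good to about 2 mm. A picture is of the moment at which its call begins: read the wrist's pose just before it. get_calibration takes no time and is no camera call.
- finish_job(): hands the job in, once; it reports no verdict.
The state is a dict: "time": time; "joints": joint angles; "joint_velocities": joint speeds; "effort": joint torques, N m; "tool_pos": TCP position; "tcp_rot": TCP orientation; "force": force on the tool from outside, world axes, zero at the start; "torque": the same for the moment, N m; "gripper_width": finger opening in mm.
Only numpy, scipy, OpenCV 4.12 (cv2) and the standard library are available. Lean on these libraries where they do the work, as an engineer would, in place of code of your own. Each camera call takes 0.05 s, during which the arm holds its last target.

TASK

I am about to brush out the empty pellet hopper and its gate springs shut by itself, so I need you to hold it. First slide the white plate under the hopper's spout, centred, to catch the crumbs, and leave it flat on the shelf; only then pull the gate out by its bar until the black line on the blade is level with the ends of the guide rails, and keep it there: finish while still holding the bar at the line. Leave the amber jar, the tin and the mill where they stand.

Things in the scene. Friction and masses are not known exactly. Their poses are not given: they have to be found in the camera images.
- plate: White melamine plate with a raised rim, round, 250 mm across at the rim and 200 mm at the foot, 26 mm high, loose on the shelf, about 260 g (180 to 370). Its 4 mm wall slants outward, about 40 degrees from upright; inside, the floor is flat, 4 mm thick. Origin at the centre of its underside, z up.
- hopper: Galvanised hopper fixed to the shelf: round bin 150 mm across, 185 to 315 mm high, over a funnel. Origin on the shelf under the spout's centre. +x points to its two uprights behind (feet 145 mm from the origin), its -x side is open, the gate pulls to -y. Guide rails and spring tubes run out to y = -155 mm, 104 to 130 mm high, within 67 mm of the middle.
- throat (a point): Centre of the spout's lower opening (60 mm square), 90 mm above the shelf, straight over the hopper's origin. Only the bare shelf is under it.
- gate (a joint): How far the flat gate blade is pulled out along the hopper's -y, in m: 0 shut, 0.09 the stop. The line on the blade is level with the rail ends at 0.060. A spring pulls it shut: about 5 N at 0, 10 N at the line, plus under 1 N of friction.
- pull_bar (a point): Middle of the gate's pull bar, moving with the gate: level round steel bar 14 mm thick, 132 mm long, along the hopper's x, 117 mm above the shelf; at shut 225 mm to -y of the hopper's origin. It ends two 8 mm rods 116 mm apart; a free gap of 49 mm between the bar and the strip at the blade's end, open above and below.
- blade_line (a point): Middle of the black line across the top of the gate blade, moving with the gate; at shut 95 mm to -y of the hopper's origin.
- rail_ends (a point): Point midway between the outer ends of the two guide rails, fixed on the hopper, 155 mm to -y of its origin: the mark that the line must reach.
- jar: Empty open amber glass jar, 72 mm across, 100 mm high, standing loose; leave alone. Origin at the centre of its underside.
- tin: Closed plain steel tin, 62 mm across, 85 mm high, standing loose; leave alone. Origin at the centre of its underside.
- mill: Dark wooden pepper mill, 58 mm across, 138 mm high, standing loose; leave alone. Origin at the centre of its underside.

How it is judged:
By the outcome, as a careful person would: the job done as asked, in the order asked, and still so for the second after the job is handed in, while the arm keeps its last pose, push and grip.
It also fails if it takes over 61 s, if anything falls off the work surface, if the arm or the gripper's body presses on something with over 40 N, if the wrist force passes 120 N, or if a joint passes its speed limit or range.

## Working session

There is one attempt and no reset: what is moved stays moved. The work goes in short steps, Python scripts to look and compute and a tool call to move; the robot and the scene stay as the last step left them, time stands still between calls to the robot, and variables do not carry over. Pictures are saved under pics/ and viewed, and the job is handed in when it is done.

Besides the shell and the picture viewer there is one more tool, called after "Call:" as name([rows], argument=value, ...), one row to a line, values as JSON. drive_tool: Moves the arm, as the interface text tells. Its arguments: {"type":"object","properties":{"increments":{"type":"array","items":{"type":"array","items":{"type":"number"}}},"force":{"type":"number"}},"required":["increments"]}

```bash
ls; mkdir -p pics
python3 - <<'E'
from workcell import arm, grab_frame, get_calibration
import cv2
print(arm.read_state(), arm.tip_extent)
for n in ["scene","side","wrist"]:
    cv2.imwrite(f"pics/{n}0.png", grab_frame(n)[:,:,::-1]); print(n,get_calibration(n))
E
```

```text
pics
{'time': 0.0, 'joints': array([ 1.09849561,  0.4267412 ,  0.07384078,  1.60663899, -0.03408845,
        1.11079686, -0.06710921]), 'joint_velocities': array([ 0.00059182, -0.00013682, -0.00151244,  0.00057014, -0.00068323,
        0.00097505,  0.00058589]), 'effort': array([ 1.15304287e-03, -9.49797034e+01,  3.76135737e+00, -4.63515401e+01,
        1.91758666e-02,  1.01046191e-02,  3.24655929e-07]), 'tool_pos': array([ 213.97341159, -639.7631705 ,  247.59004162]), 'tcp_rot': array([-0.11373457,  0.69837313, -0.69746302,  0.11351104]), 'force': array([-0.3380391 , -0.01984234,  0.65017969]), 'torque': array([-0.00539556,  0.00764267,  0.01000835]), 'gripper_width': 85.23995406453795} 17.0
scene {'intrinsics': array([[452.86399503,   0.        , 272.29594544],
       [  0.        , 452.86399503, 206.86238946],
       [  0.        ,   0.        ,   1.        ]]), 'camera_from_world': array([[ 4.34531161e-01,  9.00618922e-01, -8.25996683e-03,
        -2.40959832e+02],
       [ 8.41064452e-01, -4.09043685e-01, -3.53968715e-01,
        -4.16754073e+02],
       [-3.22169610e-01,  1.468
[... 510 characters left out ...]
    [ 3.26362029e-01, -1.39844505e-01, -9.34842950e-01,
         9.54073495e+02],
       [ 0.00000000e+00,  0.00000000e+00,  0.00000000e+00,
         1.00000000e+00]])}
wrist {'intrinsics': array([[369.49163765,   0.        , 279.35149391],
       [  0.        , 369.49163765, 207.64326934],
       [  0.        ,   0.        ,   1.        ]]), 'T_tool_cam': array([[-1.29845510e-03,  9.49983346e-01,  3.12297865e-01,
        -8.01474598e+01],
       [ 1.27162844e-03, -3.12296307e-01,  9.49983894e-01,
        -1.24967989e+02],
       [ 9.99998348e-01,  1.63063828e-03, -8.02523104e-04,
         4.42742147e-03],
       [ 0.00000000e+00,  0.00000000e+00,  0.00000000e+00,
         1.00000000e+00]])}
```

View pics/scene0.png

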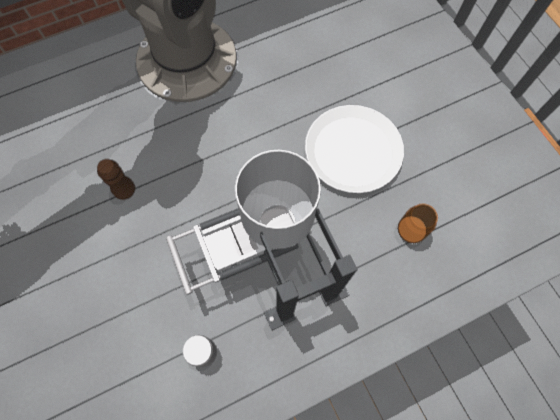

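View pics/side0.png

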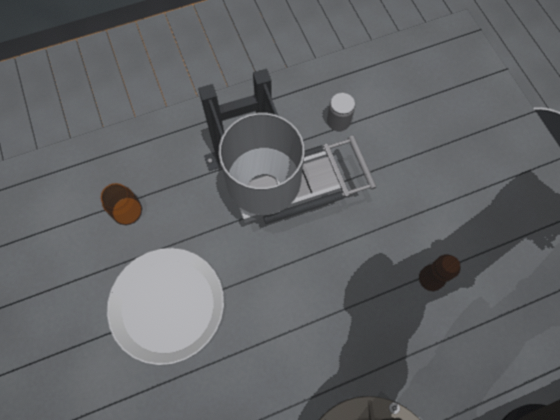

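View pics/wrist0.png

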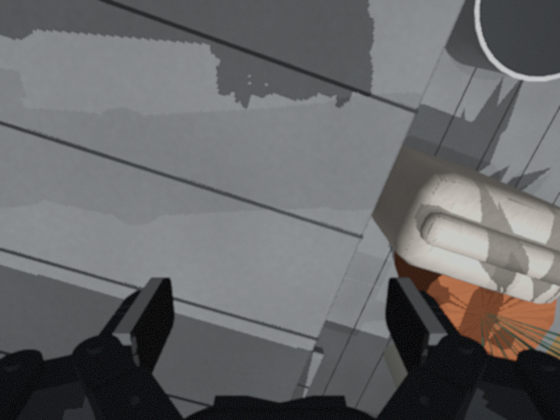

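The scene view shows the bin rim at about (278,195), the plate at (354,149), the bar at about (180,262), the jar at (415,225), the mill at (118,180) and the tin at (199,350). The side view shows the bin at (262,158), the plate at (166,305) and the bar at about (362,163). Next I'll enlarge the bar areas and fit the plate and bin.

```bash
cat > h.py <<'E'
import numpy as np, cv2
from workcell import arm, grab_frame, get_calibration
from scipy.spatial.transform import Rotation as R
from scipy.optimize import least_squares
def cam(n, st=None):
    c=get_calibration(n); K=c["intrinsics"]
    if n=="wrist":
        st=st or arm.read_state()
        T=np.eye(4);T[:3,:3]=R.from_quat(st["tcp_rot"]).as_matrix();T[:3,3]=st["tool_pos"]
        M=np.linalg.inv(T@c["T_tool_cam"])
    else: M=c["camera_from_world"]
    return K,M
def ray(C,uv):
    K,M=C; uv=np.atleast_2d(np.asarray(uv,float))
    d=np.c_[uv,np.ones(len(uv))]@np.linalg.inv(K).T@M[:3,:3]
    o=-M[:3,:3].T@M[:3,3]
    return o,d/np.linalg.norm(d,axis=1)[:,None]
def plane(C,uv,z):
    o,d=ray(C,uv); return o+d*((z-o[2])/d[:,2])[:,None]
def proj(C,p):
    K,M=C; p=np.atleast_2d(p)@M[:3,:3].T+M[:3,3]; q=p@K.T; return q[:,:2]/q[:,2:]
def tri(Ca,ua,Cb,ub):
    oa,da=ray(Ca,ua);ob,db=ray(Cb,ub);out=[]
    for a,b in zip(da,db):
        t=np.linalg.lstsq(np.c_[a,-b],ob-oa,rcond=None)[0]
        p,q=oa+a*t[0],ob+b*t[1]; out.append(np.r_[(p+q)/2,np.linalg.norm(p-q)])
    return np.array(out)
def circ(p):
    f=lambda v:np.hypot(p[:,0]-v[0],p[:,1]-v[1])-v[2]
    r=least_squares(f,[*p[:,:2].mean(0),100],loss='soft_l1',f_scale=2.)
    return r.x,np.sqrt(np.mean(r.fun**2))
E
python3 - <<'E'
from h import *
for n,box in [("scene",(295,95,415,205)),("side",(100,240,235,370))]:
    im=cv2.imread(f"pics/{n}0.png");g=im.min(axis=2);x0,y0,x1,y1=box
    m=np.zeros_like(g);m[y0:y1,x0:x1]=g[y0:y1,x0:x1]>(140 if n=="scene" else 115)
    cs,_=cv2.findContours(m,cv2.RETR_EXTERNAL,cv2.CHAIN_APPROX_NONE);c=cv2.convexHull(max(cs,key=cv2.contourArea))[:,0].astype(float)
    # dense
    e=cv2.fitEllipse(c.astype(np.float32));print(n,e)
    t=np.linspace(0,2*np.pi,60);a=np.radians(e[2])
    c=np.array(e[0])+np.c_[e[1][0]/2*np.cos(t)*np.cos(a)-e[1][1]/2*np.sin(t)*np.sin(a),e[1][0]/2*np.cos(t)*np.sin(a)+e[1][1]/2*np.sin(t)*np.cos(a)]
    for z in(15,26,37):print(z,circ(plane(cam(n),c,z)))
def crop(n,b,s):
    im=cv2.imread(f"pics/{n}0.png");x0,y0,x1,y1=b
    return cv2.resize(im[y0:y1,x0:x1],None,fx=s,fy=s,interpolation=cv2.INTER_CUBIC)
cv2.imwrite("pics/cs.png",crop("scene",(160,140,360,330),4)[:, :800][:600*2][:600] if 0 else crop("scene",(160,140,360,290),4))
cv2.imwrite("pics/cd.png",crop("side",(200,70,390,220),4))
E
```

```text
scene ((359.4248352050781, 147.01776123046875), (106.51190185546875, 160.28123474121094), 69.62582397460938)
15 (array([452.83208679, 297.51127705, 182.46930972]), np.float64(24.06605067534223))
26 (array([457.24366003, 292.8266653 , 180.5243734 ]), np.float64(23.809312293607395))
37 (array([461.65448673, 288.14196807, 178.57944779]), np.float64(23.552592962147532))
side ((164.8743896484375, 305.9378662109375), (112.73069763183594, 122.77300262451172), 45.22568130493164)
15 (array([463.0198502 , 278.55181995, 126.78528797]), np.float64(0.08309453156832286))
26 (array([460.35886797, 276.89317318, 125.46951773]), np.float64(0.08223218138820051))
37 (array([457.69788573, 275.23452641, 124.15374749]), np.float64(0.08136983120842446))
```

View pics/cs.png

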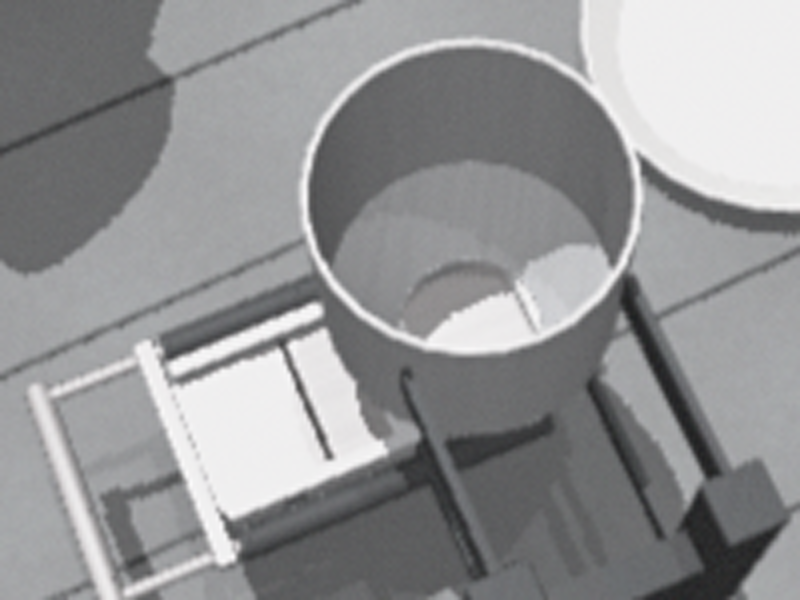

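View pics/cd.png

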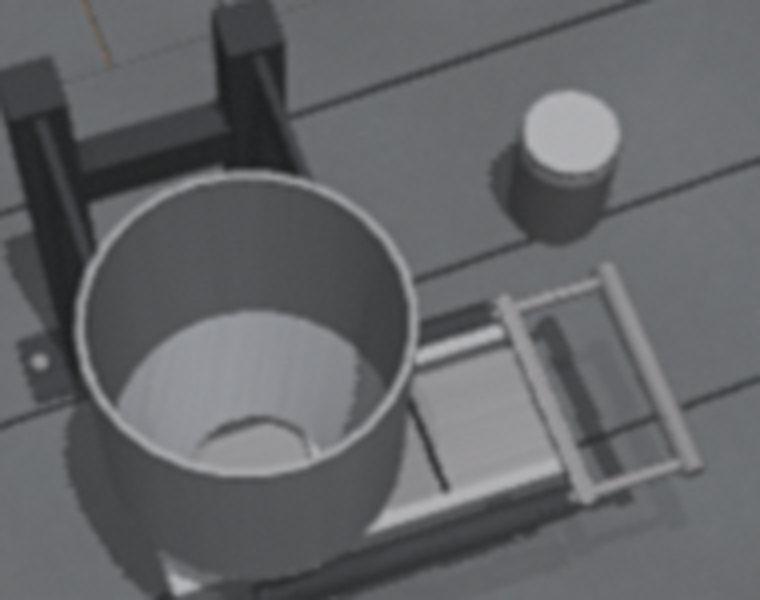

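Zoomed: scene bar runs from (169.5,237) to about (188,291) and side bar from (351,137) to (373.5,186). Plate fit from the side is good (r=125.5), but the scene plate mask caught something else.

Run:
```python
from h import *
S,D=cam("scene"),cam("side")
im=cv2.imread("pics/scene0.png")
cv2.imwrite("pics/c2.png",cv2.resize(im[225:305,155:245],None,fx=7,fy=7,interpolation=cv2.INTER_CUBIC))
g=im.min(axis=2).astype(float)
def edge(g,c,z,r,C,thr_dir=+1,dphi=range(0,360,4),rng=18):
    # subpixel edge along radial world line on plane z : max gradient, outer
    pts=[]
    for p in np.radians(list(dphi)):
        rs=np.arange(r-rng,r+rng,0.5)
        P=np.c_[c[0]+rs*np.cos(p),c[1]+rs*np.sin(p),np.full(len(rs),z)]
        uv=proj(C,P).astype(np.float32)
        v=cv2.remap(g.astype(np.float32),uv[None,:,0],uv[None,:,1],cv2.INTER_LINEAR)[0]
        v=cv2.GaussianBlur(v[None],(0,0),1.5)[0]
        d=-np.gradient(v); i=d.argmax()
        if d[i]>2: pts.append(P[i])
    return np.array(pts)
gd=cv2.imread("pics/side0.png").min(axis=2)
for n,G,C in(("scene",g,S),("side",gd,D)):
    c=(460,277)
    for k in range(3):
        x,e=circ(edge(G,c,26,125,C)); c=x[:2]
    print("plate",n,x,e)
# bin: start from ellipse centre
for n,G,C,u in(("scene",g,S,(278,190)),("side",gd,D,(262,156))):
    c=plane(C,u,315)[0,:2]
    for k in range(3):
        pts=edge(G,c,315,75,C,rng=10); x,e=circ(pts); c=x[:2]
    print("bin",n,x,e,len(pts))
print(tri(S,[(169.5,237),(188,291)],D,[(373.5,186),(351.2,136.8)]))
# black line mid & strips: scene line ends (283,345)->(332,460); side (410,402),(447,490)
print("line",tri(S,[(160+283/4,140+345/4),(160+332/4,140+460/4)],D,[(200+447/4,70+490/4),(200+410/4,70+402/4)]))
```

```text
plate scene [459.45655473 274.86967246 124.97420611] 2.1322023475877123
plate side [459.95085194 276.87479069 124.18282765] 0.43195071959854864
bin scene [585.97487832  -2.59898572  75.18269328] 0.3448214328457621 82
bin side [586.83899586  -1.17339406  75.51228471] 1.5915061228525071 90
[[ 513.6812216  -223.60833513  119.818156      1.38881001]
 [ 638.8455694  -229.79456241  121.20042757    1.35670953]]
line [[ 5.48664695e+02 -9.54549280e+01  1.18655988e+02  5.26001319e-02]
 [ 6.12216090e+02 -9.91914122e+01  9.97071318e+01  4.42455807e+00]]
```

View pics/c2.png

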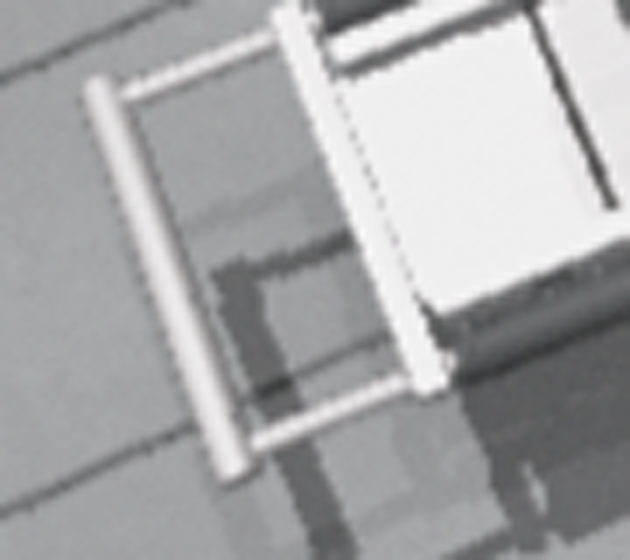

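Run:
```python
from h import *
S,D=cam("scene"),cam("side")
b=tri(S,[(169.3,236.4),(188.4,292.9)],D,[(373.5,186),(351.2,136.8)]);print(b)
O=np.array([586.4,-1.9]);m=b[:,:2].mean(0);v=O-m;print(m,np.hypot(*v),np.degrees(np.arctan2(-v[0],v[1])))
d=b[1]-b[0];print("baryaw",np.degrees(np.arctan2(d[1],d[0])))
print("bolts",plane(S,[(271,318)],4),plane(D,[(210,160)],4))
print("jar base",plane(S,[(412,230)],2),plane(D,[(127,211)],2))
print("mill base",plane(S,[(122,188)],2),plane(D,[(433,278)],2)); print("tin top",plane(S,[(198,350)],85),plane(D,[(342,104)],85))
print("corner",plane(D,[(245,217)],110))
for n,b in(("scene",(230,210,380,330)),("side",(180,60,300,225))):
    im=cv2.imread(f"pics/{n}0.png");x0,y0,x1,y1=b
    cv2.imwrite(f"pics/f{n}.png",cv2.resize(cv2.convertScaleAbs(im[y0:y1,x0:x1],alpha=1.8),None,fx=3.6 if n=="side" else 5,fy=3.6 if n=="side" else 5))
```

```text
[[ 5.13034262e+02 -2.23154997e+02  1.21649273e+02  9.75246099e-01]
 [ 6.41358756e+02 -2.31374550e+02  1.15876930e+02  6.21673489e-01]]
[ 577.196509   -227.26477312] 225.55262182088467 -2.3385568599579654
baryaw -3.664952800828772
bolts [[747.48493151 -96.29674368   4.        ]] [[760.28781803  76.78997207   4.        ]]
jar base [[708.28507221 299.5124829    2.        ]] [[706.54430025 300.62909497   2.        ]]
mill base [[ 296.90605071 -294.39098917    2.        ]] [[ 298.97549022 -293.81682079    2.        ]]
tin top [[ 749.50454483 -260.47827554   85.        ]] [[ 743.71517784 -258.81665899   85.        ]]
corner [[552.00109892  55.3632401  110.        ]]
```

View pics/fscene.png

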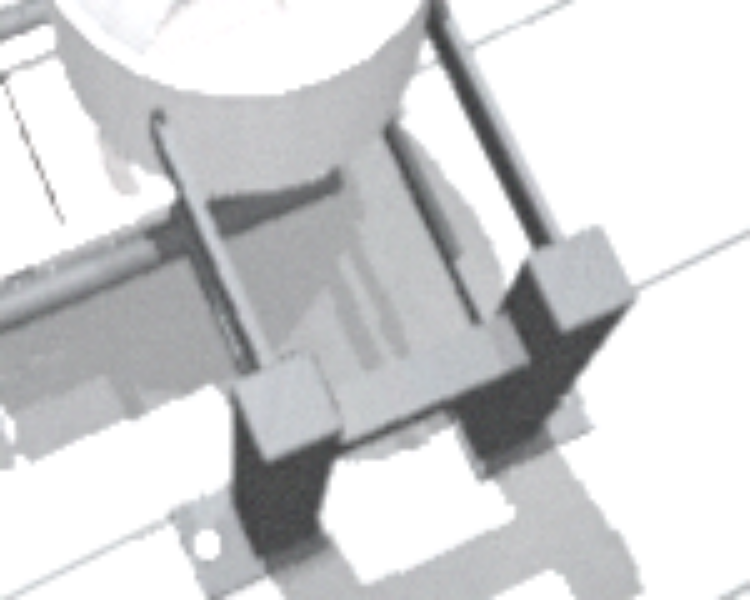

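View pics/fside.png

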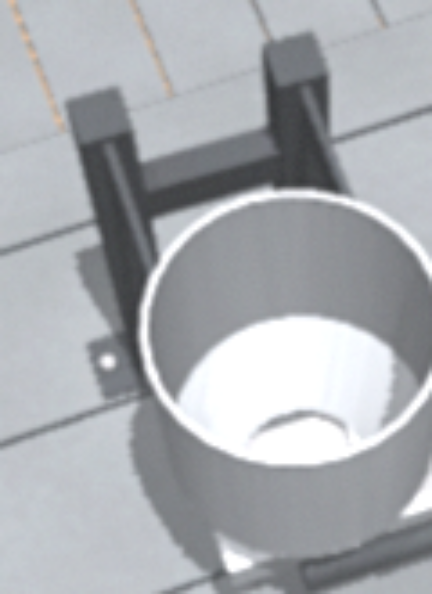

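```bash
cat >> h.py <<'E'
def pose():
    s=arm.read_state();M=R.from_quat(s["tcp_rot"]).as_matrix()
    return s,M,np.degrees(np.arctan2(M[1,0],M[0,0]))
def to_tool(target):
    s,M,h=pose(); return M.T@(np.asarray(target,float)-s["tool_pos"]),h
def status():
    s,M,h=pose(); print("t",round(s["time"],2),"p",s["tool_pos"].round(1),"head",h.round(1),"F",s["force"].round(1),"w",round(s["gripper_width"],1),"ydir",M[:,1].round(3),"q",s["joints"].round(2))
E
python3 - <<'E'
from h import *
status(); s,M,h=pose(); print(M.round(3))
d=np.array([126.6,-278.4]);print("goal head",np.degrees(np.arctan2(d[1],d[0])))
E
```

```text
t 0.15 p [ 214.  -639.8  247.8] head -161.5 F [ 0.9  0.8 -0.3] w 85.9 ydir [-0.     0.001 -1.   ] q [ 1.1   0.43  0.07  1.61 -0.03  1.11 -0.07]
[[-0.948 -0.     0.317]
 [-0.317  0.001 -0.948]
 [ 0.    -1.    -0.001]]
goal head -65.54674244656681
```

Call:
drive_tool([
  [1,-20,-50,-10,-2],
  [1,-50,-40,-5,-5],
  [1,-50,-40,-5,-5],
  [1,-55,-30,-5,-5.5],
  [1,-60,-20,-5,-5.5],
  [1,-60,0,-5,-5.5],
], force=40)

```text
time: 0.9
tool_pos: [447.5, -461.2, 428.6]
tcp_rot: [-0.284, 0.649, -0.646, 0.283]
force: [0.6, -1.1, 0.2]
gripper_width: 85.2
```

```bash
python3 -c "
from h import *
status()"
```

```text
t 0.9 p [ 447.5 -461.2  428.6] head -132.7 F [ 0.6 -1.1  0.2] w 85.2 ydir [-0.003  0.004 -1.   ] q [ 0.79  0.28 -0.11  1.42  0.03  1.44 -0.07]
```

```bash
cat >> h.py <<'E'
def plan(P,heads,step=55,grip=1):
    """polyline of world points & headings -> rows (tool pointing down), rounded"""
    s,M,h=pose();p=s["tool_pos"].copy();rows=[]
    for q,hd in zip(P,heads):
        q=np.array(q,float);dh=(hd-h+180)%360-180
        n=int(np.ceil(max(np.linalg.norm(q-p)/step,abs(dh)/9,1)))
        for i in range(n):
            hr=np.radians(h+dh*i/n);dv=(q-p)/n
            x=np.array([np.cos(hr),np.sin(hr),0]);y=np.array([0,0,-1.]);z=np.cross(y,x)*-1
            z=np.cross(x,y)
            rows.append([grip,*[round(float(dv@a)) for a in(x,y,z)],round(-dh/n,1)])
        p=q;h+=dh
    return rows
E
python3 - <<'E'
from h import *
az=np.radians(np.linspace(-45.9,44,10));r=np.linspace(640,577,10)
P=[(a*np.cos(t),a*np.sin(t),428) for a,t in zip(r,az)][1:]
H=np.linspace(-132.7,-65.5,10)[1:]
rows=plan(P,H,60);print(len(rows));print(rows)
E
```

```text
18
[[1, -55, 0, -7, np.float64(-3.7)], [1, -55, 0, -3, np.float64(-3.7)], [1, -54, 0, -8, np.float64(-3.7)], [1, -55, 0, -4, np.float64(-3.7)], [1, -53, 0, -10, np.float64(-3.7)], [1, -54, 0, -6, np.float64(-3.7)], [1, -52, 0, -12, np.float64(-3.7)], [1, -53, 0, -9, np.float64(-3.7)], [1, -51, 0, -14, np.float64(-3.7)], [1, -52, 0, -11, np.float64(-3.7)], [1, -50, 0, -16, np.float64(-3.7)], [1, -51, 0, -13, np.float64(-3.7)], [1, -48, 0, -18, np.float64(-3.7)], [1, -50, 0, -15, np.float64(-3.7)], [1, -47, 0, -20, np.float64(-3.7)], [1, -48, 0, -17, np.float64(-3.7)], [1, -46, 0, -22, np.float64(-3.7)], [1, -47, 0, -19, np.float64(-3.7)]]
```

Call:
drive_tool([
  [1,-55,0,-5,-3.7],
  [1,-55,0,-5,-3.7],
  [1,-54,0,-6,-3.7],
  [1,-54,0,-6,-3.7],
  [1,-54,0,-8,-3.7],
  [1,-54,0,-8,-3.7],
  [1,-53,0,-10,-3.7],
  [1,-52,0,-11,-3.7],
  [1,-52,0,-12,-3.7],
  [1,-51,0,-12,-3.7],
  [1,-51,0,-14,-3.7],
  [1,-50,0,-15,-3.7],
])

```text
time: 2.4
tool_pos: [578.2, 164.7, 427.4]
tcp_rot: [0.515, -0.489, 0.482, -0.514]
force: [1.5, 0.2, -0.4]
gripper_width: 85.5
```

Run:
```python
from h import *
status()
rows=plan([(393.6,422.1,300),(393.6,422.1,90)],[-65.5,-65.5],55);print(len(rows),rows)
```

```text
t 2.4 p [578.2 164.7 427.4] head -86.7 F [ 1.5  0.2 -0.4] w 85.5 ydir [-0.008  0.005 -1.   ] q [ 0.07  0.25 -0.56  1.5   0.13  1.44 -0.44]
11 [[1, -38, 18, -24, np.float64(-3.0)], [1, -39, 18, -22, np.float64(-3.0)], [1, -41, 18, -20, np.float64(-3.0)], [1, -42, 18, -18, np.float64(-3.0)], [1, -42, 18, -16, np.float64(-3.0)], [1, -43, 18, -13, np.float64(-3.0)], [1, -44, 18, -11, np.float64(-3.0)], [1, 0, 52, 0, np.float64(-0.0)], [1, 0, 52, 0, np.float64(-0.0)], [1, 0, 52, 0, np.float64(-0.0)], [1, 0, 52, 0, np.float64(-0.0)]]
```

Call:
drive_tool([
  [1,-38,18,-24,-3],
  [1,-39,18,-22,-3],
  [1,-41,18,-20,-3],
  [1,-42,18,-18,-3],
  [1,-42,18,-16,-3],
  [1,-43,18,-13,-3],
  [1,-44,18,-11,-3],
  [1,0,52,0,0],
  [1,0,52,0,0],
  [1,0,52,0,0],
  [1,0,50,0,0],
])

```text
time: 3.78
tool_pos: [381.5, 435.9, 90.9]
tcp_rot: [-0.595, 0.381, -0.375, 0.6]
force: [1.7, 0.5, 0.4]
gripper_width: 85.4
```

Run:
```python
from h import *
status(); s=arm.read_state()
for n in("wrist","side"): cv2.imwrite(f"pics/{n}1.png",grab_frame(n)[:,:,::-1])
C=cam("wrist",s); t=np.radians(np.arange(0,360,30))
print(proj(C,[459.8,276.5,26]), proj(C,np.c_[459.8+125*np.cos(t),276.5+125*np.sin(t),t*0+26]).round())
print(to_tool((459.8,276.5,22)))
```

```text
t 3.77 p [381.5 435.9  90.9] head -64.6 F [1.7 0.5 0.4] w 85.4 ydir [-0.004  0.01  -1.   ] q [-0.43  0.55 -0.67  1.92  0.45  0.82 -0.9 ]
[[282.0165815  474.56620052]] [[433. 528.]
 [462. 464.]
 [442. 393.]
 [371. 338.]
 [266. 322.]
 [168. 352.]
 [110. 414.]
 [106. 485.]
 [146. 543.]
 [214. 579.]
 [294. 589.]
 [372. 571.]]
(array([176.85141674,  64.64199426,   5.20385779]), np.float64(-64.54250159679194))
```

View pics/wrist1.png

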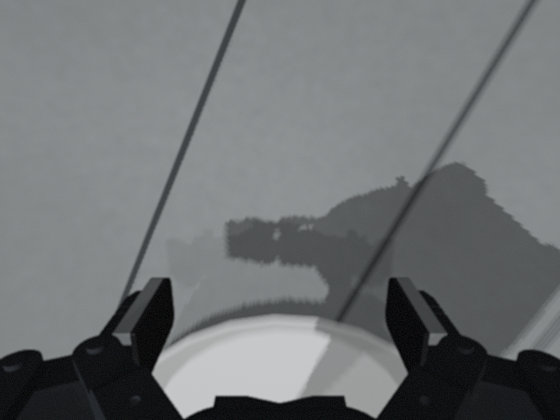

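View pics/side1.png

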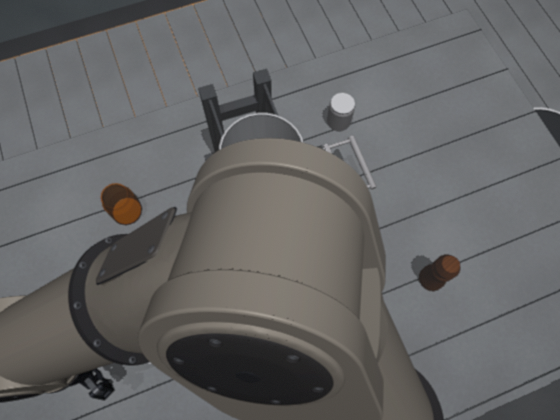

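The wrist view confirms the plate rim: its near edge is at (270,318) against a predicted 322. The fingers are outside the rim. Lowering now.

Call:
drive_tool([
  [1,0,30,4,1],
  [1,0,25,3,0],
  [1,0,13,0,0],
  [1,0,0,0,0],
])

```text
time: 4.38
tool_pos: [387.6, 439.4, 22.9]
tcp_rot: [-0.593, 0.386, -0.38, 0.596]
force: [-0.4, 0.1, -0.2]
gripper_width: 85.2
```

Run:
```python
from h import *
status(); s=arm.read_state()
for n in("wrist","scene"): cv2.imwrite(f"pics/{n}2.png",grab_frame(n)[:,:,::-1])
print(to_tool((459.8,276.5,22)),to_tool((586.4,-1.9,22)))
```

```text
t 4.38 p [387.6 439.4  22.9] head -65.6 F [-0.4  0.1 -0.2] w 85.2 ydir [-0.006  0.008 -1.   ] q [-0.49  0.65 -0.6   1.93  0.53  0.72 -0.98]
(array([ 1.78502815e+02,  5.74490372e-03, -2.11661648e+00]), np.float64(-65.56615733624778)) (array([484.32098831,  -3.05279604,  -2.0149767 ]), np.float64(-65.56615733624778))
```

View pics/wrist2.png

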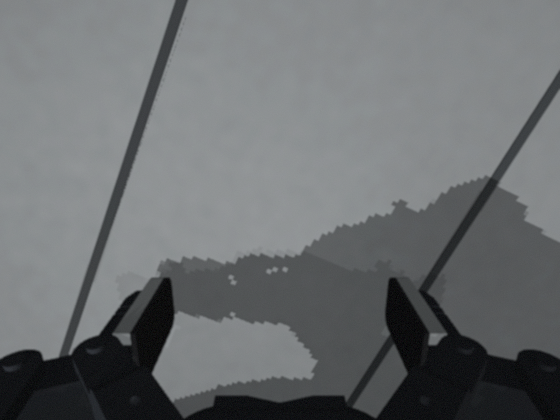

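View pics/scene2.png

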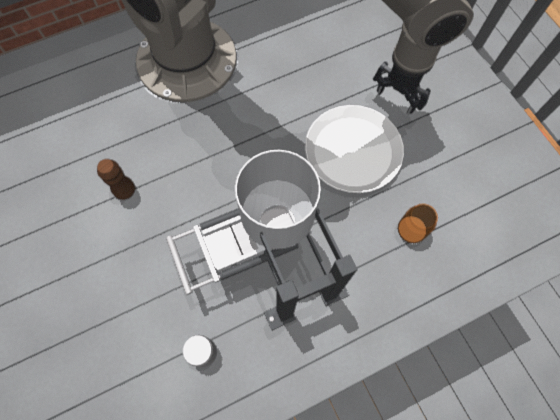

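Run:
```python
from h import *
im=cv2.imread("pics/scene2.png")[0:120,350:490]
cv2.imwrite("pics/z2.png",cv2.resize(cv2.convertScaleAbs(im,alpha=1.6),None,fx=5,fy=5,interpolation=cv2.INTER_CUBIC))
s=arm.read_state();p=s["tool_pos"]
for z in(23,75,100,150,200,250,300,350):
    q=np.array([p[0],p[1],z]);C=cam("scene");u=proj(C,q)[0];w=np.linalg.norm(proj(C,q+[0,50,0])[0]-u)
    print(z,((u-[350,0])*5).round(),"50mm=",round(w*5))
```

```text
23 [225. 507.] 50mm= 88
75 [250. 448.] 50mm= 92
100 [263. 418.] 50mm= 94
150 [290. 354.] 50mm= 97
200 [320. 284.] 50mm= 101
250 [353. 207.] 50mm= 106
300 [389. 123.] 50mm= 110
350 [428.  30.] 50mm= 116
```

View pics/z2.png

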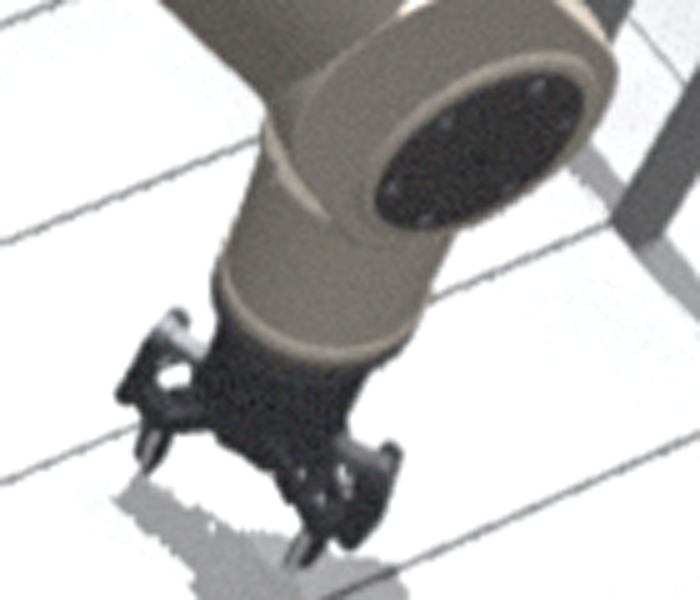

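Call:
drive_tool([
  [1,20,1,-2,0],
  [1,20,0,0,0],
  [1,6,0,0,0],
  [1,10,0,0,0],
  [1,15,0,0,0],
  [1,20,0,0,0],
  [1,20,0,0,0],
  [1,20,0,0,0],
  [1,20,0,0,0],
  [1,15,0,0,0],
  [1,8,0,0,0],
  [1,0,0,0,0],
])

```text
time: 5.98
tool_pos: [464.1, 270.3, 23.4]
tcp_rot: [-0.591, 0.386, -0.381, 0.598]
force: [-0.0, 0.8, -0.6]
gripper_width: 85.0
```

Run:
```python
from h import *
status(); s=arm.read_state()
for n in("side","scene"): cv2.imwrite(f"pics/{n}3.png",grab_frame(n)[:,:,::-1])
print(to_tool((586.4,-1.9,22)))
```

```text
t 5.97 p [464.1 270.3  23.4] head -65.7 F [-0.   0.8 -0.6] w 85.0 ydir [-0.001  0.012 -1.   ] q [-0.15  0.59 -0.61  2.05  0.53  0.66 -0.68]
(array([299.1334452 ,  -2.16707649,  -0.90861571]), np.float64(-65.60901134328505))
```

View pics/scene3.png

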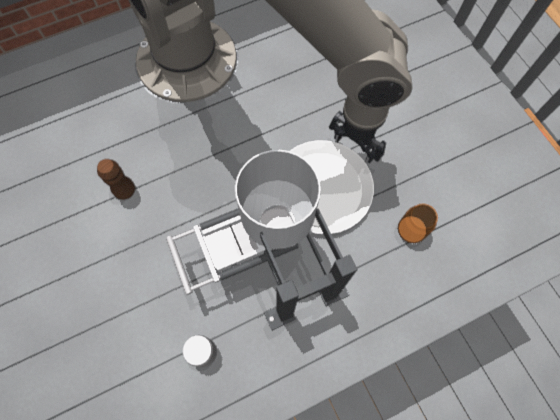

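View pics/side3.png

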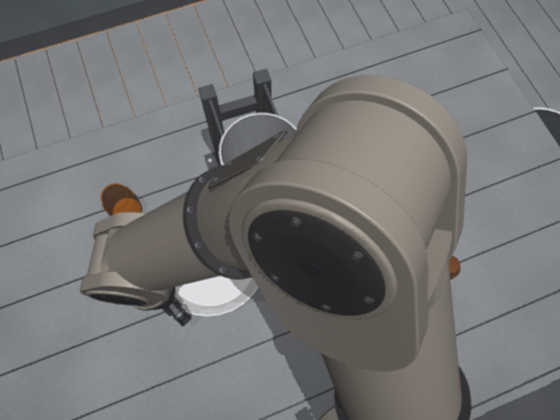

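```bash
cat >> h.py <<'E'
def edge(g,c,z,r,C,dphi,rng=12,mind=4):
    pts=[]
    for p in np.radians(list(dphi)):
        rs=np.arange(r-rng,r+rng,0.5)
        P=np.c_[c[0]+rs*np.cos(p),c[1]+rs*np.sin(p),np.full(len(rs),z)]
        uv=proj(C,P).astype(np.float32)
        v=cv2.remap(g.astype(np.float32),uv[None,:,0],uv[None,:,1],cv2.INTER_LINEAR)[0]
        v=cv2.GaussianBlur(v[None],(0,0),1.5)[0]
        d=-np.gradient(v); i=d.argmax()
        if d[i]>mind: pts.append(P[i])
    return np.array(pts)
def circR(p,r,c0):
    f=lambda v:np.hypot(p[:,0]-v[0],p[:,1]-v[1])-r
    q=least_squares(f,c0,loss='soft_l1',f_scale=1.); return q.x,np.median(abs(q.fun)),len(p)
def plate(n,img,c,dphi,it=4,rng=12):
    g=img.min(axis=2).astype(float);C=cam(n)
    for k in range(it):
        pts=edge(g,c,26,125,C,dphi,rng); q=circR(pts,124.8,c); c=q[0]
    uv=proj(C,pts); o=img.copy()
    for u in uv: cv2.circle(o,tuple(int(round(a)) for a in u),1,(0,0,255),-1)
    return q,o
E
python3 - <<'E'
from h import *
s=arm.read_state();M=R.from_quat(s["tcp_rot"]).as_matrix();c=(s["tool_pos"]+M@[128.5,0,0])[:2]
print("pred",c)
q,o=plate("scene",cv2.imread("pics/scene3.png"),c,range(-70,75,4));print(q)
cv2.imwrite("pics/o3.png",cv2.resize(o[100:260,220:420],None,fx=4,fy=3.75)[:600])
for z in(250,300,330,360,400):print(z,proj(cam("scene"),[464,270,z]))
E
```

```text
pred [516.76423694 153.89518688]
(array([517.40476466, 154.14869637]), np.float64(0.2523126186792908), 30)
250 [[370.19110576  97.482966  ]]
300 [[375.14330984  82.67402131]]
330 [[378.37356642  73.01434446]]
360 [[381.82207953  62.70199884]]
400 [[386.79964299  47.8172201 ]]
```

View pics/o3.png

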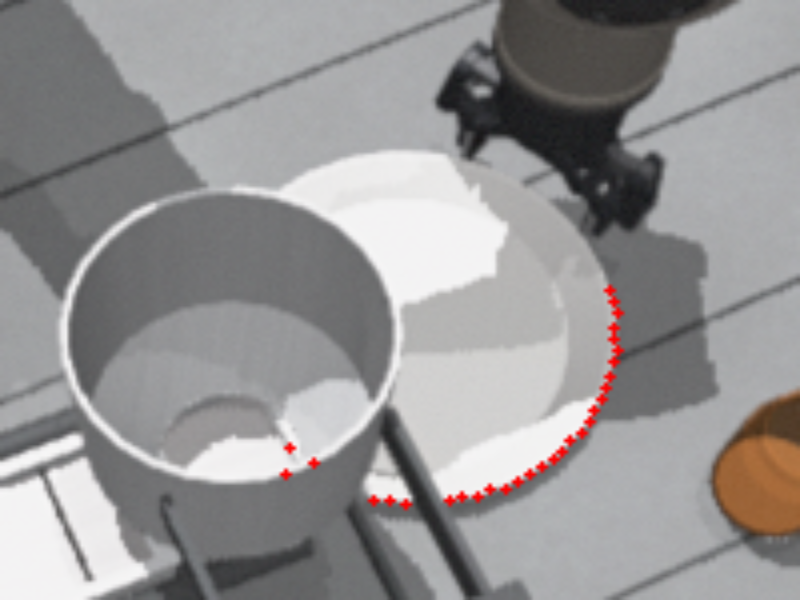

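Call:
drive_tool([
  [1,6,0,0,0],
  [1,10,0,0,0],
  [1,15,1,-1,0],
  [1,18,0,0,0],
  [1,18,0,0,0],
  [1,18,0,0,0],
  [1,15,0,0,0],
  [1,9,0,0,0],
  [1,5,0,0,0],
  [1,0,0,0,0],
])

```text
time: 7.32
tool_pos: [512.9, 159.9, 20.8]
tcp_rot: [-0.591, 0.386, -0.38, 0.598]
force: [-0.3, 0.4, 0.6]
gripper_width: 84.9
```

Run:
```python
from h import *
status(); s=arm.read_state()
for n in("side","scene"): cv2.imwrite(f"pics/{n}4.png",grab_frame(n)[:,:,::-1])
print(to_tool((586.4,-1.9,22)))
M=R.from_quat(s["tcp_rot"]).as_matrix();c=(s["tool_pos"]+M@[128.5,0,0])[:2]
print("pred",c)
q,o=plate("scene",cv2.imread("pics/scene4.png"),c,range(-40,75,4));print(q)
cv2.imwrite("pics/o4.png",cv2.resize(o[60:260,200:440],None,fx=3.3,fy=3)[:600])
```

```text
t 7.33 p [512.9 159.9  20.8] head -65.6 F [-0.3  0.4  0.6] w 84.9 ydir [-0.002  0.013 -1.   ] q [ 0.07  0.59 -0.6   2.04  0.52  0.65 -0.45]
(array([ 1.78042683e+02, -3.48879988e+00, -3.80661552e-02]), np.float64(-65.54393534344138))
pred [566.08363047  42.89120467]
(array([566.5187969 ,  43.66328242]), np.float64(0.29643391125463836), 27)
```

View pics/o4.png

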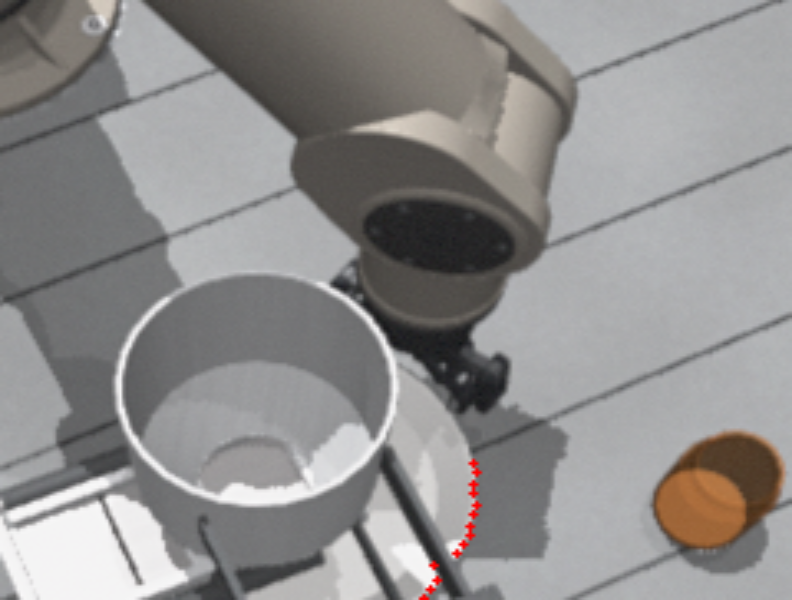

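View pics/side4.png

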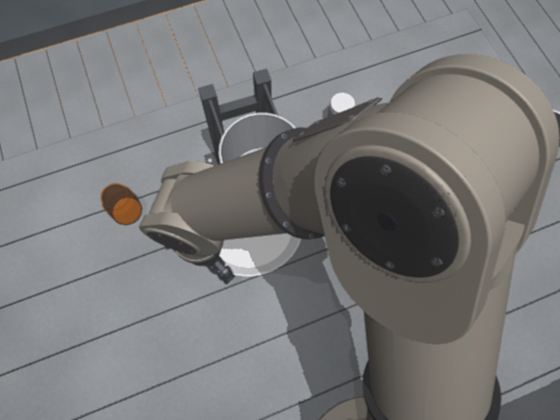

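Run:
```python
from h import *
s=arm.read_state();p=s["tool_pos"]
rows=plan([(489.1,216.9,21)],[24.0],20);print(len(rows),rows)
```

```text
10 [[1, -6, 0, 0, np.float64(-9.0)], [1, -6, 0, 1, np.float64(-9.0)], [1, -6, 0, 2, np.float64(-9.0)], [1, -5, 0, 3, np.float64(-9.0)], [1, -5, 0, 4, np.float64(-9.0)], [1, -4, 0, 4, np.float64(-9.0)], [1, -3, 0, 5, np.float64(-9.0)], [1, -3, 0, 6, np.float64(-9.0)], [1, -2, 0, 6, np.float64(-9.0)], [1, -1, 0, 6, np.float64(-9.0)]]
```

Call:
drive_tool([
  [1,-30,0,0,0],
  [1,-32,0,0,0],
  [1,0,0,0,-9],
  [1,0,0,0,-9],
  [1,0,0,0,-9],
  [1,0,0,0,-9],
  [1,0,0,0,-9],
  [1,0,0,0,-9],
  [1,0,0,0,-9],
  [1,0,0,0,-9],
  [1,0,0,0,-9],
  [1,0,0,0,-9],
])

```text
time: 8.93
tool_pos: [483.0, 222.0, 21.1]
tcp_rot: [-0.683, -0.17, 0.17, 0.69]
force: [0.4, -0.2, 0.6]
gripper_width: 85.1
```

Run:
```python
from h import *
status(); s=arm.read_state()
for n in("wrist","scene"): cv2.imwrite(f"pics/{n}5.png",grab_frame(n)[:,:,::-1])
print(to_tool((566.3,43.3,22)),to_tool((586.4,-1.9,22)))
q,o=plate("scene",cv2.imread("pics/scene5.png"),(566.3,43.3),range(-40,90,4));print(q)
cv2.imwrite("pics/o5.png",cv2.resize(o[60:260,200:440],None,fx=3.3,fy=3)[:600])
```

```text
t 8.93 p [483.  222.   21.1] head 27.9 F [ 0.4 -0.2  0.6] w 85.1 ydir [-0.002  0.01  -1.   ] q [ 0.2   0.73 -0.96  2.04  0.83  0.82  0.8 ]
(array([  -9.12116396,   -3.14514613, -196.92716403]), np.float64(27.672592577303362)) (array([ -12.31199337,   -3.65702533, -246.28915941]), np.float64(27.672592577303362))
(array([566.58363618,  43.66227492]), np.float64(0.2627131844744639), 31)
```

View pics/o5.png

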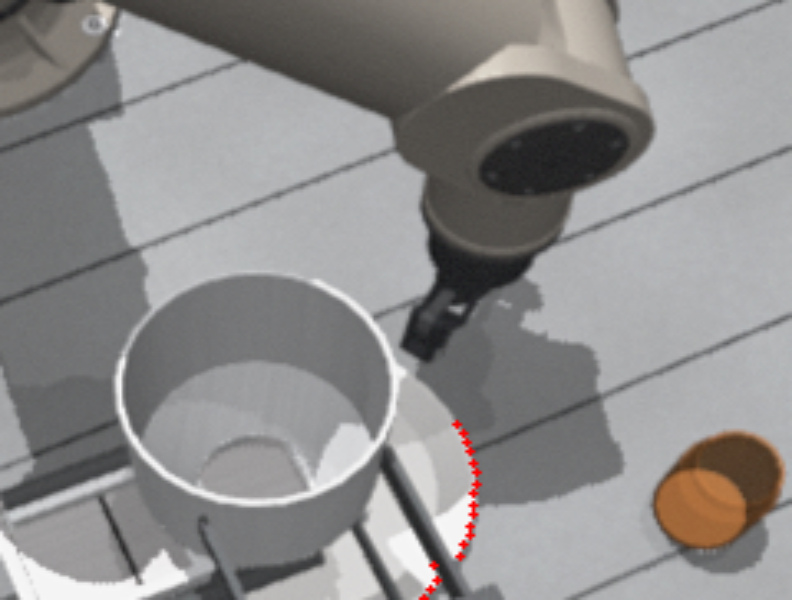

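View pics/wrist5.png

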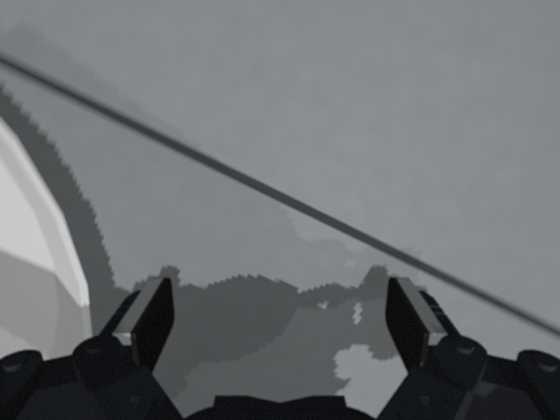

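Call:
drive_tool([
  [1,5,0,0,4],
  [1,0,0,-6,0],
  [1,0,0,-6,0],
  [1,0,0,-8,0],
  [1,0,0,-10,0],
  [1,0,0,-10,0],
  [1,0,0,-6,0],
  [1,0,0,-4,0],
  [1,0,0,0,0],
])

```text
time: 10.15
tool_pos: [507.9, 175.2, 20.4]
tcp_rot: [-0.689, -0.142, 0.142, 0.696]
force: [-0.3, 1.0, 1.3]
gripper_width: 85.4
```

Run:
```python
from h import *
status(); s=arm.read_state()
for n in("side","scene"): cv2.imwrite(f"pics/{n}6.png",grab_frame(n)[:,:,::-1])
print(to_tool((566.5,43.5,22)),to_tool((586.4,-1.9,22)))
q,o=plate("scene",cv2.imread("pics/scene6.png"),(583,7),range(-40,90,4),rng=22);print(q)
cv2.imwrite("pics/o6.png",cv2.resize(o[60:260,200:440],None,fx=3.3,fy=3)[:600])
q,o=plate("side",cv2.imread("pics/side6.png"),q[0],range(70,250,4),rng=15);print(q)
cv2.imwrite("pics/o6b.png",cv2.resize(o[60:260,140:380],None,fx=3.3,fy=3)[:600])
```

```text
t 10.15 p [507.9 175.2  20.4] head 23.2 F [-0.3  1.   1.3] w 85.4 ydir [-0.003  0.01  -1.   ] q [ 0.29  0.73 -0.94  2.03  0.81  0.81  0.83]
(array([   2.07210556,   -3.16141248, -144.39880352]), np.float64(23.174431113280235)) (array([   2.50005623,   -3.68593112, -193.96403063]), np.float64(23.174431113280235))
(array([581.58133715,   7.28193344]), np.float64(0.719266753200813), 32)
(array([582.6297196 ,   9.29201274]), np.float64(0.25211245903999213), 31)
```

View pics/o6.png

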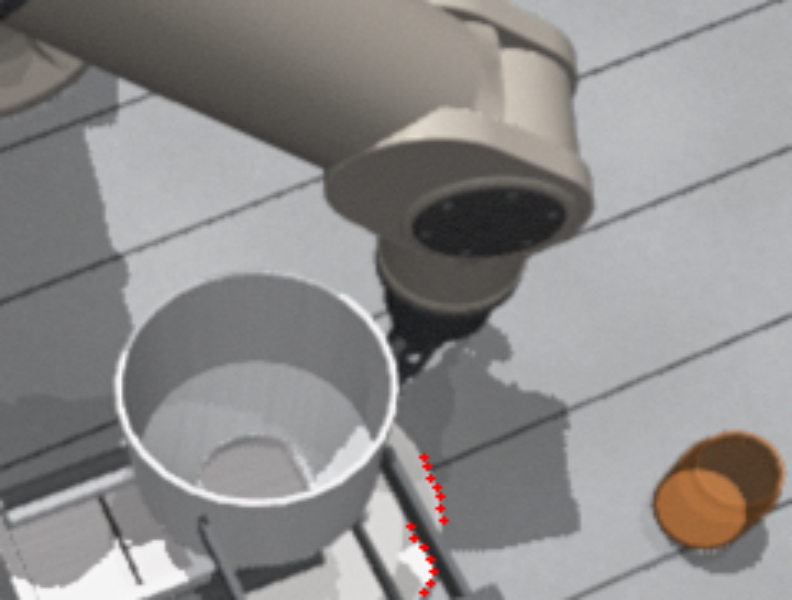

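View pics/o6b.png

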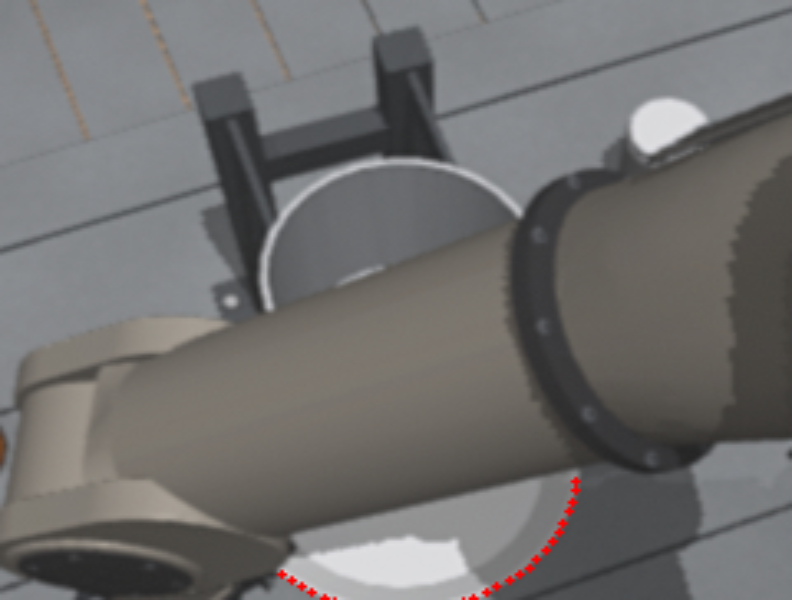

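Side fit is clean: plate at (582.6,9.3), about 11.5 mm short and on line. The scene fit is partly on the strut edge.

Call:
drive_tool([
  [1,0,0,-4,0],
  [1,0,0,-4,0],
  [1,0,0,-3,0],
  [1,0,0,0,0],
])

```text
time: 10.75
tool_pos: [512.1, 165.3, 20.3]
tcp_rot: [-0.689, -0.142, 0.143, 0.696]
force: [-1.3, 0.2, 1.0]
gripper_width: 85.8
```

Run:
```python
from h import *
status(); s=arm.read_state()
for n in("side","scene"): cv2.imwrite(f"pics/{n}7.png",grab_frame(n)[:,:,::-1])
print(to_tool((586.4,-1.9,22)))
q,o=plate("side",cv2.imread("pics/side7.png"),(586,-1),range(70,250,4),rng=15);print(q)
cv2.imwrite("pics/o7b.png",cv2.resize(o[60:260,140:380],None,fx=3.3,fy=3)[:600])
```

```text
t 10.75 p [512.1 165.3  20.3] head 23.2 F [-1.3  0.2  1. ] w 85.8 ydir [-0.003  0.01  -1.   ] q [ 0.31  0.73 -0.94  2.03  0.81  0.81  0.86]
(array([   2.27635724,   -3.68491008, -183.04094445]), np.float64(23.244959120287007))
(array([ 5.86808852e+02, -4.61210227e-01]), np.float64(0.2897803158170831), 32)
```

View pics/o7b.png

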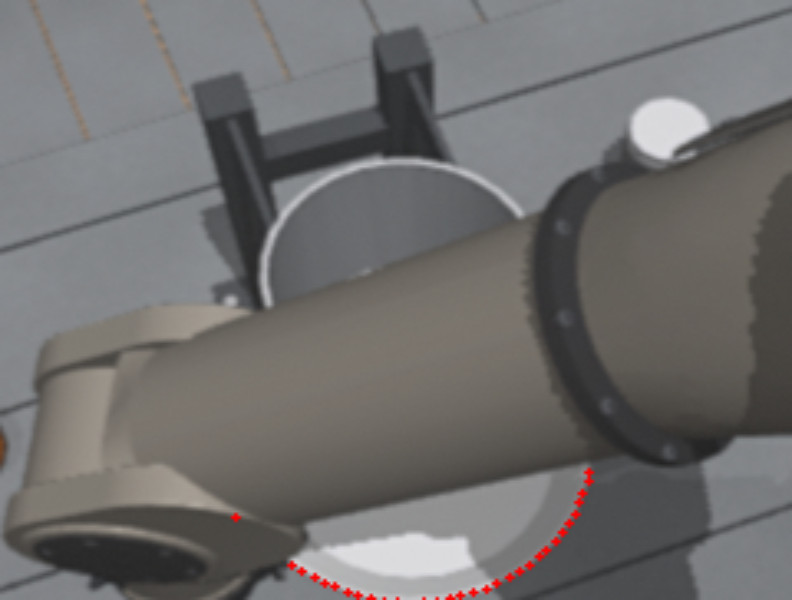

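Plate centred to about 1 mm: (586.8,-0.5), against the hopper axis at (586.8,-1.2) in the same view. Now backing off and going over to the bar.

Run:
```python
from h import *
rows=plan([(488,221,21),(486,226,220),(500,200,430)],[23.2,23.2,23.2],60);print(len(rows),[[float(a) for a in r] for r in rows])
rows=plan([(512.1,165.3,20.3),(500,200,430),(560,0,435),(577,-227,420),(577,-227,270)],[23.2,23.2,5,-2.5,-2.5],58,-0.06);print(len(rows),[[float(a) for a in r] for r in rows])
```

```text
10 [[1.0, 0.0, 0.0, 30.0, 0.0], [1.0, 0.0, 0.0, 30.0, 0.0], [1.0, 0.0, -50.0, 1.0, -0.0], [1.0, 0.0, -50.0, 1.0, -0.0], [1.0, 0.0, -50.0, 1.0, -0.0], [1.0, 0.0, -50.0, 1.0, -0.0], [1.0, 1.0, -52.0, -7.0, -0.0], [1.0, 1.0, -52.0, -7.0, -0.0], [1.0, 1.0, -52.0, -7.0, -0.0], [1.0, 1.0, -52.0, -7.0, -0.0]]
20 [[-0.06, 0.0, 0.0, 0.0, 0.0], [-0.06, 0.0, -51.0, 5.0, -0.0], [-0.06, 0.0, -51.0, 5.0, -0.0], [-0.06, 0.0, -51.0, 5.0, -0.0], [-0.06, 0.0, -51.0, 5.0, -0.0], [-0.06, 0.0, -51.0, 5.0, -0.0], [-0.06, 0.0, -51.0, 5.0, -0.0], [-0.06, 0.0, -51.0, 5.0, -0.0], [-0.06, 0.0, -51.0, 5.0, -0.0], [-0.06, -6.0, -1.0, -52.0, 4.5], [-0.06, -2.0, -1.0, -52.0, 4.5], [-0.06, 2.0, -1.0, -52.0, 4.5], [-0.06, 6.0, -1.0, -52.0, 4.5], [-0.06, -1.0, 4.0, -57.0, 1.9], [-0.06, 1.0, 4.0, -57.0, 1.9], [-0.06, 3.0, 4.0, -57.0, 1.9], [-0.06, 5.0, 4.0, -57.0, 1.9], [-0.06, 0.0, 50.0, 0.0, -0.0], [-0.06, 0.0, 50.0, 0.0, -0.0], [-0.06, 0.0, 50.0, 0.0, -0.0]]
```

Call:
drive_tool([
  [1,0,0,30,0],
  [1,0,0,30,0],
  [1,0,-50,1,0],
  [1,0,-50,1,0],
  [1,0,-50,1,0],
  [1,0,-50,1,0],
  [1,0,-52,0,0],
  [1,0,-52,-5,0],
  [-0.06,0,-52,-5,0],
  [-0.06,0,-52,-7,0],
])

```text
time: 12.1
tool_pos: [492.5, 204.6, 437.2]
tcp_rot: [-0.69, -0.139, 0.147, 0.695]
force: [1.4, 0.4, 0.2]
gripper_width: 51.5
```

Run:
```python
from h import *
status()
rows=plan([(560,0,435),(577,-227,420),(577,-227,270)],[5,-2.5,-2.5],58,-0.06);print(len(rows),[[float(a) for a in r] for r in rows])
```

```text
t 12.1 p [492.5 204.6 437.2] head 23.3 F [1.4 0.4 0.2] w 51.5 ydir [-0.011  0.004 -1.   ] q [ 0.49  0.23 -1.18  1.6   0.21  1.46  1.28]
11 [[-0.06, -5.0, 1.0, -54.0, 4.6], [-0.06, 0.0, 1.0, -54.0, 4.6], [-0.06, 4.0, 1.0, -54.0, 4.6], [-0.06, 8.0, 1.0, -53.0, 4.6], [-0.06, -1.0, 4.0, -57.0, 1.9], [-0.06, 1.0, 4.0, -57.0, 1.9], [-0.06, 3.0, 4.0, -57.0, 1.9], [-0.06, 5.0, 4.0, -57.0, 1.9], [-0.06, 0.0, 50.0, 0.0, -0.0], [-0.06, 0.0, 50.0, 0.0, -0.0], [-0.06, 0.0, 50.0, 0.0, -0.0]]
```

Call:
drive_tool([
  [-0.06,-5,0,-30,4.6],
  [-0.06,0,0,-40,4.6],
])

```text
time: 12.35
tool_pos: [512.7, 138.7, 440.9]
tcp_rot: [-0.7, -0.085, 0.089, 0.704]
force: [0.5, -0.3, -1.4]
gripper_width: 40.3
```

Run:
```python
from h import *
status()
rows=plan([(560,0,435),(577,-227,420),(577,-227,270)],[5,-2.5,-2.5],58,-0.06);print(len(rows),[[float(a) for a in r] for r in rows])
```

```text
t 12.35 p [512.7 138.7 440.9] head 14.2 F [ 0.5 -0.3 -1.4] w 40.3 ydir [-0.005  0.005 -1.   ] q [ 0.6   0.21 -1.13  1.6   0.18  1.46  1.27]
10 [[-0.06, 4.0, 2.0, -49.0, 3.1], [-0.06, 7.0, 2.0, -48.0, 3.1], [-0.06, 9.0, 2.0, -48.0, 3.1], [-0.06, -1.0, 4.0, -57.0, 1.9], [-0.06, 1.0, 4.0, -57.0, 1.9], [-0.06, 3.0, 4.0, -57.0, 1.9], [-0.06, 5.0, 4.0, -57.0, 1.9], [-0.06, 0.0, 50.0, 0.0, -0.0], [-0.06, 0.0, 50.0, 0.0, -0.0], [-0.06, 0.0, 50.0, 0.0, -0.0]]
```

Call:
drive_tool([
  [-0.06,4,2,-49,3.1],
  [-0.06,7,2,-48,3.1],
  [-0.06,9,2,-48,3.1],
  [-0.06,-1,4,-57,1.9],
  [-0.06,1,4,-57,1.9],
  [-0.06,3,4,-57,1.9],
  [-0.06,5,4,-57,1.9],
  [-0.06,0,50,0,0],
  [-0.06,0,50,0,0],
  [-0.06,0,30,0,0],
  [-0.06,0,0,0,0],
])

```text
time: 13.72
tool_pos: [571.3, -245.5, 282.1]
tcp_rot: [-0.707, 0.026, -0.021, 0.707]
force: [-0.0, 0.0, 1.3]
gripper_width: 40.3
```

Run:
```python
from h import *
status();s=arm.read_state()
for n in("wrist","side","scene"): cv2.imwrite(f"pics/{n}8.png",grab_frame(n)[:,:,::-1])
C=cam("wrist",s);print("bar ends pred",proj(C,[[511,-224.5,117],[643,-230,117]]).round(), s["tool_pos"])
```

```text
t 13.72 p [ 571.3 -245.5  282.1] head -3.8 F [-0.   0.   1.3] w 40.3 ydir [-0.008  0.    -1.   ] q [ 0.95  0.44 -0.87  1.65  0.35  1.23  1.51]
bar ends pred [[301. 114.]
 [302. 270.]] [ 571.3487389  -245.52587255  282.11662797]
```

View pics/wrist8.png

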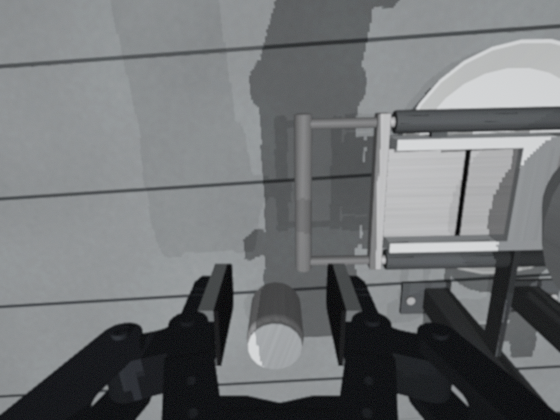

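View pics/side8.png

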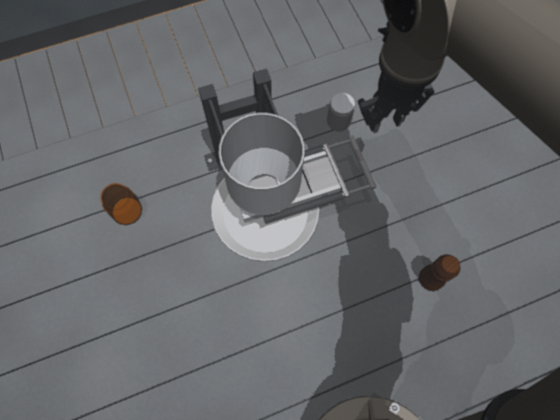

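View pics/scene8.png

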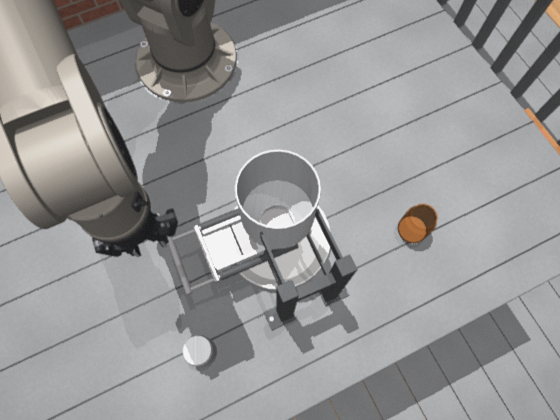

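The wrist view shows the bar upright at u≈303–304 (v 115–270), predicted 301–302, and the strip at u≈381. Both fixed views show the plate whole under the hopper; I'll fit it again.

Run:
```python
from h import *
s=arm.read_state();C=cam("wrist",s)
print("bar",plane(C,[(303,115),(303.5,192),(304,270)],117).round(1))
q,o=plate("side",cv2.imread("pics/side8.png"),(586.8,-1),range(80,250,4),rng=15);print(q)
cv2.imwrite("pics/o8b.png",cv2.resize(o[130:280,190:350],None,fx=4,fy=4))
q,o=plate("scene",cv2.imread("pics/scene8.png"),(586,-2),[*range(-45,-25,2),*range(0,14,3)],rng=10);print(q)
cv2.imwrite("pics/o8.png",cv2.resize(o[140:310,220:380],None,fx=3.5,fy=3.5))
```

```text
bar [[ 514.7 -223.3  117. ]
 [ 576.4 -225.7  117. ]
 [ 647.9 -228.4  117. ]]
(array([587.05433867,  -0.77026892]), np.float64(0.41009872239916945), 43)
(array([586.04975622,  -2.01366816]), np.float64(0.2531931589768135), 15)
```

View pics/o8b.png

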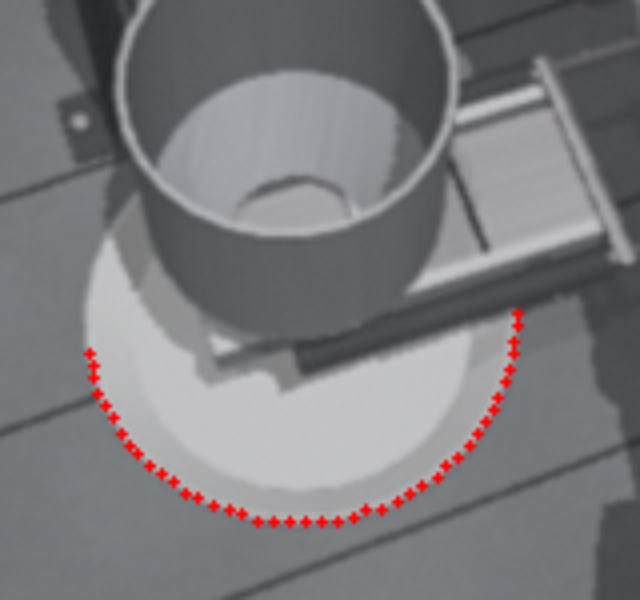

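View pics/o8.png

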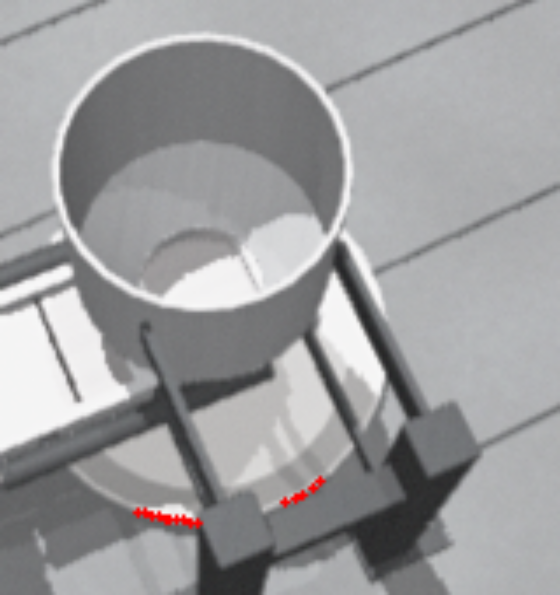

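Plate is centred within 1 mm in both views. Lowering halfway over the bar for a second wrist view, to measure its height.

Call:
drive_tool([
  [-0.06,6,35,19,-1.4],
  [-0.06,0,35,0,0],
  [-0.06,0,22,0,0],
  [-0.06,0,0,0,0],
])

```text
time: 14.38
tool_pos: [584.0, -227.6, 198.1]
tcp_rot: [0.709, -0.013, 0.017, -0.705]
force: [-0.3, 0.1, 0.5]
gripper_width: 40.4
```

Run:
```python
from h import *
status();s=arm.read_state()
cv2.imwrite("pics/wrist9.png",grab_frame("wrist")[:,:,::-1])
C=cam("wrist",s);print("bar ends pred",proj(C,[[511,-223.3,117],[643,-228.8,117]]).round(), to_tool((577,-226,115)))
```

```text
t 14.38 p [ 584.  -227.6  198.1] head -2.4 F [-0.3  0.1  0.5] w 40.4 ydir [ 0.006 -0.006 -1.   ] q [ 0.89  0.52 -0.83  1.73  0.44  1.08  1.44]
bar ends pred [[282.  99.]
 [281. 312.]] (array([-8.17326866, 84.02300746,  1.97139338]), np.float64(-2.418177967466977))
```

View pics/wrist9.png

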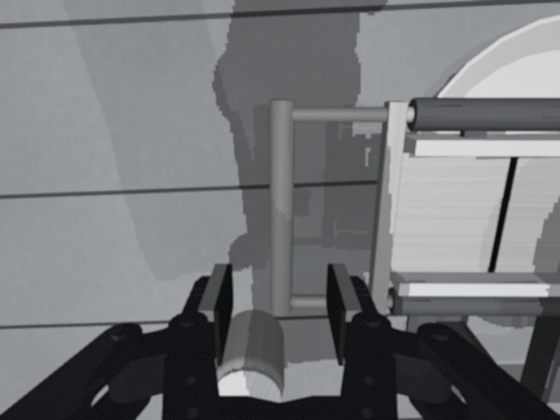

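Run:
```python
from h import *
s=arm.read_state();C=cam("wrist",s)
# previous wrist pose (8) from its reported state
s8={"tool_pos":np.array([571.35,-245.53,282.1]),"tcp_rot":np.array([-0.707,0.026,-0.021,0.707])}
T=tri(cam("wrist",s8),[(303,115),(304,270)],C,[(281.5,100),(281,316)]);print(T.round(1))
b=plane(C,[(281.5,100),(281,316)],117);print(b.round(1));print(to_tool([577,(b[:,1].mean()),115]))
```

```text
[[ 5.115e+02 -2.238e+02  1.271e+02  1.000e-01]
 [ 6.325e+02 -2.290e+02  1.384e+02  4.000e-01]]
[[ 512.  -223.8  117. ]
 [ 647.6 -229.4  117. ]]
(array([-8.14694872, 84.02715459,  1.34814207]), np.float64(-2.418177967466977))
```

The two-height wrist triangulation has too short a baseline (127/138 mm). The fixed-camera pair gives 119 mm and the text 117 mm, so I'm going with 117. Descending with the jaws 40 mm apart.

Call:
drive_tool([
  [-0.06,-5,25,1,0],
  [-0.06,-3,25,0,0],
  [-0.06,0,20,0,0],
  [-0.06,0,12,0,0],
  [-0.06,0,0,0,0],
])

```text
time: 15.05
tool_pos: [581.3, -228.8, 121.5]
tcp_rot: [0.711, -0.01, 0.021, -0.703]
force: [0.3, -0.5, 0.6]
gripper_width: 40.4
```

Run:
```python
from h import *
status()
for n in("wrist","scene"):cv2.imwrite(f"pics/{n}10.png",grab_frame(n)[:,:,::-1])
im=cv2.imread("pics/scene10.png")[190:310,140:280];cv2.imwrite("pics/z10.png",cv2.resize(im,None,fx=5,fy=5))
print(to_tool((577,-226,115)))
```

```text
t 15.05 p [ 581.3 -228.8  121.5] head -2.5 F [ 0.3 -0.5  0.6] w 40.4 ydir [ 0.016 -0.011 -1.   ] q [ 0.85  0.59 -0.78  1.81  0.52  0.94  1.37]
(array([-4.96974887,  7.20682558,  2.7271161 ]), np.float64(-2.5344762854321643))
```

View pics/wrist10.png

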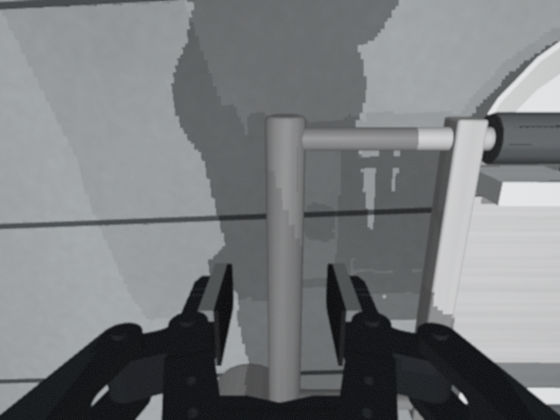

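View pics/z10.png

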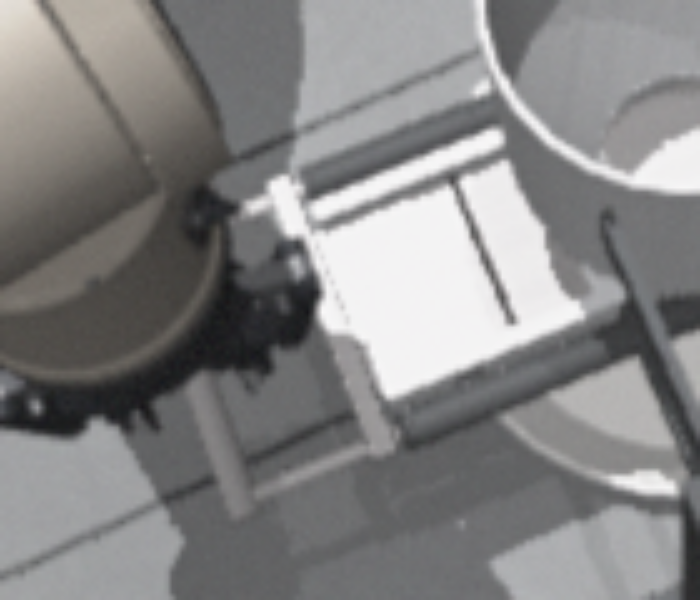

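Call:
drive_tool([
  [-0.06,-2,6,2,0],
  [-1,0,0,0,0],
  [-1,0,0,0,0],
  [-1,0,0,0,0],
  [-1,0,0,0,0],
  [-1,0,0,0,0],
], force=50)

```text
time: 15.9
tool_pos: [580.5, -226.9, 117.4]
tcp_rot: [0.711, -0.009, 0.022, -0.703]
force: [0.9, 0.3, -0.3]
gripper_width: 12.5
```

Run:
```python
from h import *
status()
for n in("wrist",):cv2.imwrite(f"pics/{n}11.png",grab_frame(n)[:,:,::-1])
```

```text
t 15.9 p [ 580.5 -226.9  117.4] head -2.5 F [ 0.9  0.3 -0.3] w 12.5 ydir [ 0.018 -0.012 -1.   ] q [ 0.85  0.6  -0.78  1.81  0.53  0.93  1.36]
```

View pics/wrist11.png

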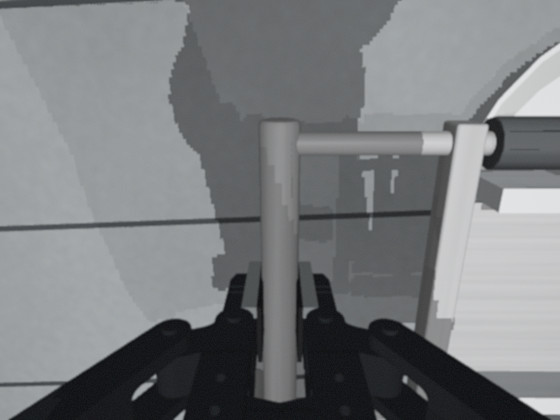

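Fingers are closed on the bar (12.5 mm, bar centred between the pads). Pulling.

Call:
drive_tool([
  [-1,0,0,-6,0],
  [-1,0,0,-10,0],
  [-1,0,0,-12,0],
  [-1,0,0,-12,0],
  [-1,0,0,-10,0],
  [-1,0,0,-4,0],
  [-1,0,0,0,0],
], force=60)

```text
time: 16.82
tool_pos: [578.6, -272.5, 117.4]
tcp_rot: [-0.707, 0.007, -0.019, 0.707]
force: [-1.4, 7.4, 1.9]
gripper_width: 12.1
```

```bash
cat > meas.py <<'E'
from h import *
import sys
k=sys.argv[1]
status()
for n in("wrist","scene","side"):cv2.imwrite(f"pics/{n}{k}.png",grab_frame(n)[:,:,::-1])
im=cv2.imread(f"pics/scene{k}.png")[190:310,140:280];cv2.imwrite(f"pics/zs{k}.png",cv2.resize(im,None,fx=5,fy=5,interpolation=cv2.INTER_CUBIC))
im=cv2.imread(f"pics/side{k}.png")[110:230,240:400];cv2.imwrite(f"pics/zd{k}.png",cv2.resize(im,None,fx=5,fy=5,interpolation=cv2.INTER_CUBIC))
E
python3 meas.py 12
```

```text
t 16.82 p [ 578.6 -272.5  117.4] head -2.1 F [-1.4  7.4  1.9] w 12.1 ydir [ 0.017  0.    -1.   ] q [ 0.91  0.62 -0.78  1.77  0.52  0.95  1.45]
```

View pics/wrist12.png

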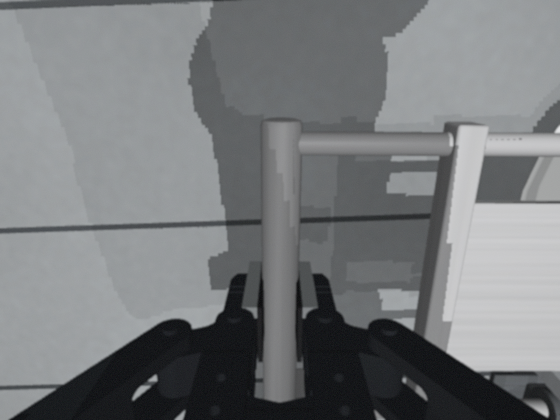

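View pics/zs12.png

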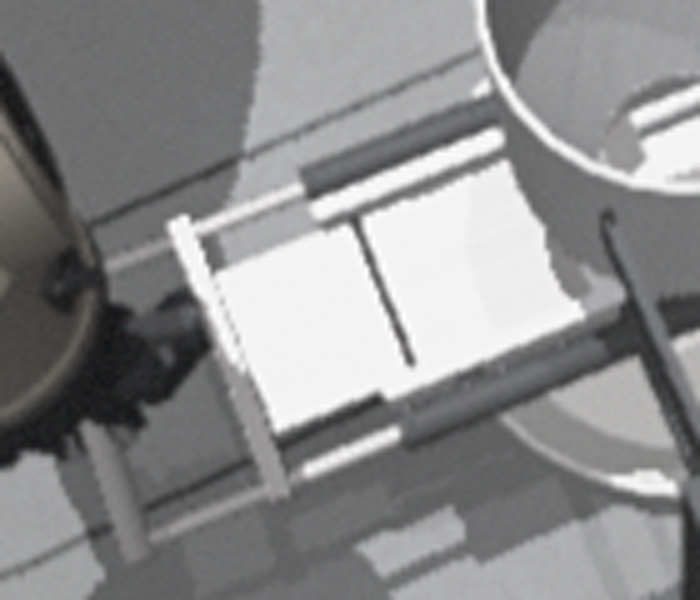

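View pics/zd12.png

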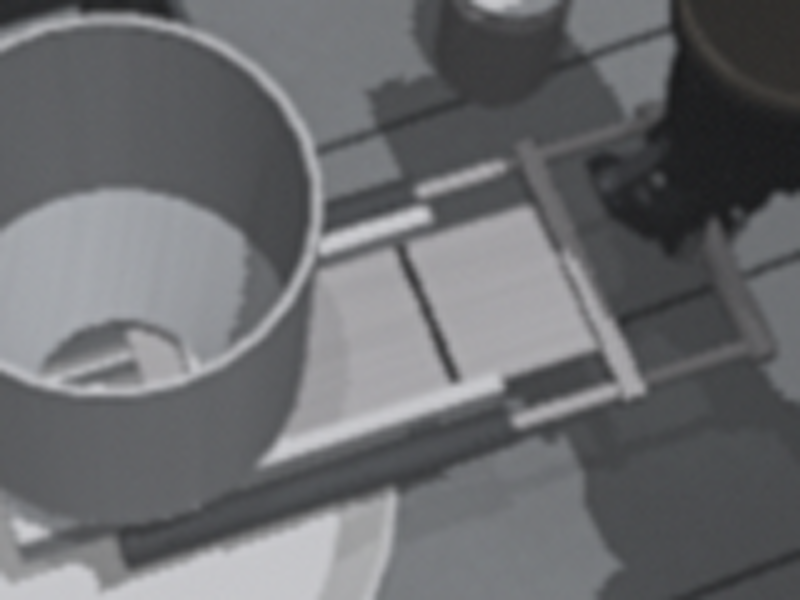

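The bar has moved 45.6 mm and is still centred in the pads. In the zooms the line is inside the rail ends. Measuring the rest across the two views.

Run:
```python
from h import *
S,D=cam("scene"),cam("side")
zs=lambda p:(140+p[0]/5-.4,190+p[1]/5-.4); zd=lambda p:(240+p[0]/5-.4,110+p[1]/5-.4)
L=tri(S,[zs((358,222)),zs((411,365))],D,[zd((456,380)),zd((400,246))])
Rr=tri(S,[zs((312,212)),zs((385,397))],D,[zd((502,380)),zd((432,213))])
print(L.round(1));print(Rr.round(1))
yaw=np.radians(-2.4);yh=np.array([-np.sin(yaw),np.cos(yaw)])
O=np.array([586.4,-1.9])
print("line y",(L[:,:2]-O)@yh,"rails",(Rr[:,:2]-O)@yh)
for n,C,f,pl,pr in(("scene",S,zs,[(358,222),(411,365)],[(312,212),(385,397)]),("side",D,zd,[(456,380),(400,246)],[(502,380),(432,213)])):
    print(n,"line",((plane(C,[f(p) for p in pl],115)[:,:2]-O)@yh).round(1),"rail",((plane(C,[f(p) for p in pr],126)[:,:2]-O)@yh).round(1))
```

```text
[[ 547.4 -139.7  121.     1.1]
 [ 614.7 -143.5  120.5    2.6]]
[[ 537.4 -155.6  128.9    0.9]
 [ 622.9 -160.1  124.9    0.7]]
line y [-139.27985188 -140.2614347 ] rails [-155.63124148 -156.50913543]
scene line [-139.9 -141.6] rail [-156.1 -156.1]
side line [-140.3 -140.4] rail [-156.  -156.6]
```

Call:
drive_tool([
  [-1,0,0,-7,0],
  [-1,0,0,-6,0],
  [-1,0,0,-5,0],
  [-1,0,0,-1,0],
])

```text
time: 17.48
tool_pos: [578.1, -284.4, 117.4]
tcp_rot: [-0.704, 0.006, -0.016, 0.71]
force: [-1.1, 8.5, 2.5]
gripper_width: 11.9
```

```bash
python3 meas.py 13
```

```text
t 17.48 p [ 578.1 -284.4  117.4] head -1.8 F [-1.1  8.5  2.5] w 11.9 ydir [ 0.015  0.009 -1.   ] q [ 0.93  0.63 -0.78  1.75  0.52  0.96  1.49]
```

View pics/zs13.png

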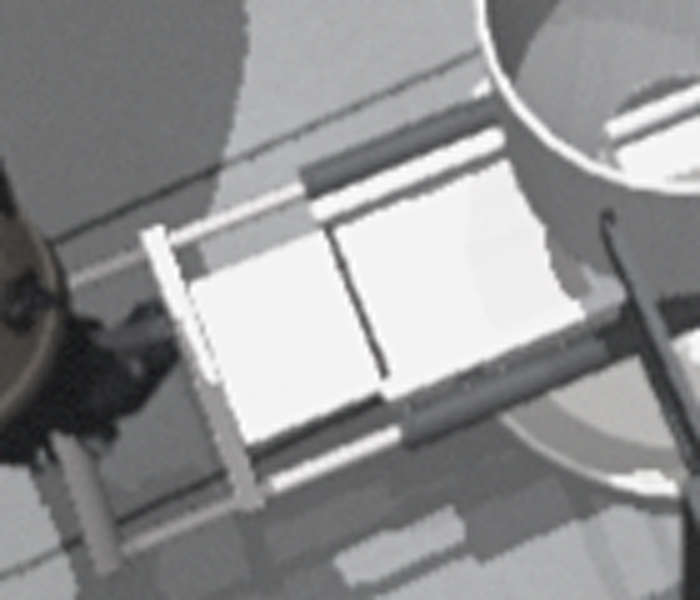

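View pics/zd13.png

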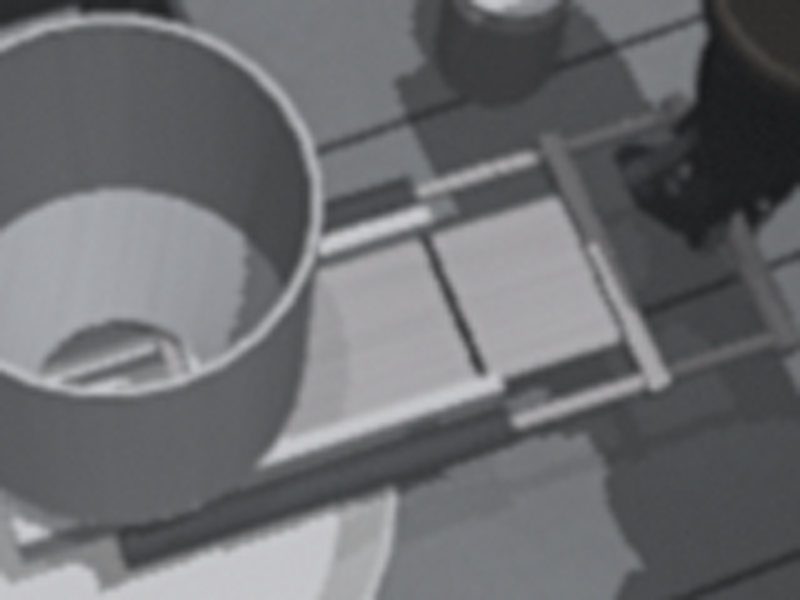

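```bash
cat > ln.py <<'E'
from h import *
S,D=cam("scene"),cam("side")
zs=lambda p:(140+p[0]/5-.4,190+p[1]/5-.4); zd=lambda p:(240+p[0]/5-.4,110+p[1]/5-.4)
yaw=np.radians(-2.4);yh=np.array([-np.sin(yaw),np.cos(yaw)]);O=np.array([586.4,-1.9])
def go(ls,ld):
    L=tri(S,[zs(p) for p in ls],D,[zd(p) for p in ld]);print(L.round(1))
    print("tri",((L[:,:2]-O)@yh).round(1))
    for C,f,pl in((S,zs,ls),(D,zd,ld)): print(((plane(C,[f(p) for p in pl],117)[:,:2]-O)@yh).round(1))
E
python3 -c "
from ln import *
go([(331,230),(385,377)],[(483,372),(425,238)])"
```

```text
[[ 546.1 -151.5  122.4    1. ]
 [ 614.5 -155.3  120.     2.5]]
tri [-151.1 -152.1]
[-151.7 -153.4]
[-152.1 -151.7]
```

Line at y≈-152.2 against rail ends at ≈-156 (about 3 mm to go; tool travel says 2.5).

Call:
drive_tool([
  [-1,0,0,-4.5,0],
])

```text
time: 17.75
tool_pos: [578.0, -286.5, 117.4]
tcp_rot: [-0.703, 0.005, -0.015, 0.711]
force: [-2.9, 10.5, 3.2]
gripper_width: 11.9
```

```bash
python3 meas.py 14; python3 -c "
from h import *
status()"
```

```text
t 17.75 p [ 578.  -286.5  117.4] head -1.7 F [-2.9 10.5  3.2] w 11.9 ydir [ 0.014  0.011 -1.   ] q [ 0.93  0.63 -0.78  1.75  0.51  0.96  1.49]
t 17.9 p [ 578.  -287.   117.4] head -1.7 F [-1.3 10.   4. ] w 11.6 ydir [ 0.015  0.011 -1.   ] q [ 0.93  0.63 -0.78  1.75  0.52  0.96  1.49]
```

View pics/zs14.png

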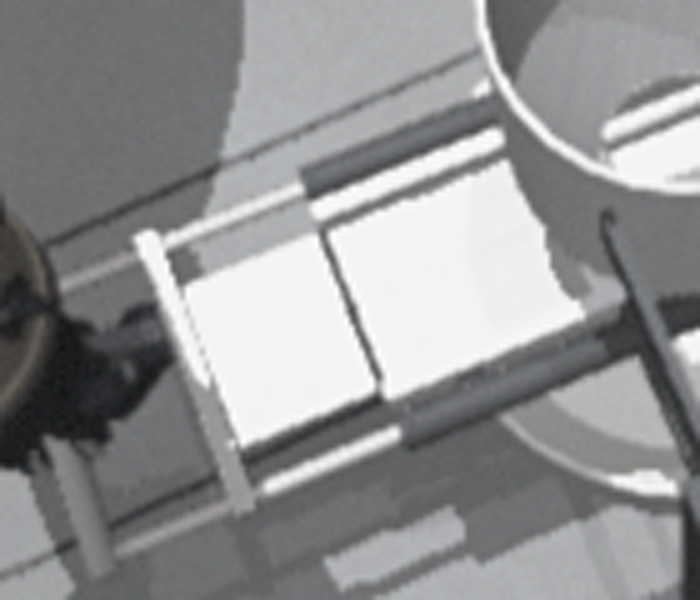

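View pics/zd14.png

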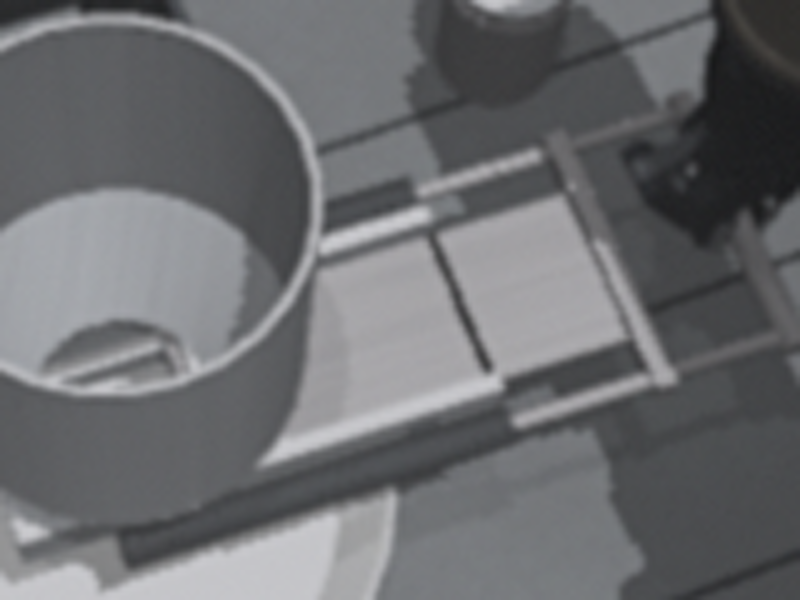

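View pics/wrist14.png

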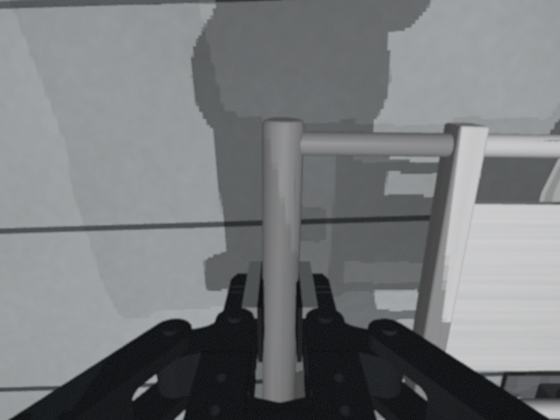

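Run:
```python
from ln import *
xh=np.array([np.cos(yaw),np.sin(yaw)])
status()
def linepos(n,k,guess,z=118):
    g=cv2.imread(f"pics/{n}{k}.png").min(axis=2).astype(np.float32);C=cam(n);out=[]
    for x in np.arange(-22,23,4):
        ys=np.arange(guess-9,guess+9,.25)
        P=np.array([[*(O+xh*x+yh*y),z] for y in ys]);uv=proj(C,P).astype(np.float32)
        v=cv2.remap(g,uv[None,:,0],uv[None,:,1],cv2.INTER_CUBIC)[0]
        w=np.clip(np.percentile(v,60)-v-15,0,None)
        if w.sum()>0: out.append((w*ys).sum()/w.sum())
    return np.median(out).round(2),np.std(out).round(2)
for n in("scene","side"):
    for k,g in((0,-96),(8,-96),(12,-141),(13,-152),(14,-155)):
        a=linepos(n,k,g);a=linepos(n,k,a[0]);print(n,k,a)
```

```text
t 17.9 p [ 578.  -287.   117.4] head -1.7 F [-1.3 10.   4. ] w 11.6 ydir [ 0.015  0.011 -1.   ] q [ 0.93  0.63 -0.78  1.75  0.52  0.96  1.49]
scene 0 (np.float64(-95.73), np.float64(0.16))
scene 8 (np.float64(-95.73), np.float64(0.16))
scene 12 (np.float64(-141.09), np.float64(0.2))
scene 13 (np.float64(-153.05), np.float64(0.14))
scene 14 (np.float64(-156.11), np.float64(0.19))
side 0 (np.float64(-93.74), np.float64(0.72))
side 8 (np.float64(-93.73), np.float64(0.72))
side 12 (np.float64(-139.25), np.float64(0.16))
side 13 (np.float64(-151.18), np.float64(0.11))
side 14 (np.float64(-154.11), np.float64(0.21))
```

Relative to the shut gate, the line has moved 60.4 mm in both views. Checking that it holds steady over some time, and that the plate, jar, tin and mill are unmoved.

```bash
cat > chk.py <<'E'
from ln import *
import sys
k=sys.argv[1]; xh=np.array([np.cos(yaw),np.sin(yaw)])
def linepos(g,n,guess,z=118):
    g=g.min(axis=2).astype(np.float32);C=cam(n);out=[]
    for x in np.arange(-22,23,4):
        ys=np.arange(guess-9,guess+9,.25)
        P=np.array([[*(O+xh*x+yh*y),z] for y in ys]);uv=proj(C,P).astype(np.float32)
        v=cv2.remap(g,uv[None,:,0],uv[None,:,1],cv2.INTER_CUBIC)[0]
        w=np.clip(np.percentile(v,60)-v-15,0,None)
        if w.sum()>0: out.append((w*ys).sum()/w.sum())
    return np.median(out)
for i in range(3):
    a=grab_frame("scene")[:,:,::-1].copy();b=grab_frame("side")[:,:,::-1].copy();status()
    l=linepos(a,"scene",-156);l=linepos(a,"scene",l);m=linepos(b,"side",-154);m=linepos(b,"side",m)
    print("gate scene",-95.73-l,"side",-93.74-m)
cv2.imwrite(f"pics/scene{k}.png",a);cv2.imwrite(f"pics/side{k}.png",b)
q,o=plate("side",b,(586.8,-1),range(80,250,4),rng=15);print(q)
E
python3 chk.py 15
```

```text
t 18.0 p [ 578.  -286.9  117.4] head -1.7 F [-2.1  8.3  2.4] w 11.8 ydir [ 0.014  0.011 -1.   ] q [ 0.93  0.63 -0.78  1.75  0.52  0.96  1.49]
gate scene 60.25684264427993 side 60.32840625666246
t 18.1 p [ 578.  -286.9  117.4] head -1.7 F [-2.3  9.8  3.3] w 11.4 ydir [ 0.014  0.011 -1.   ] q [ 0.93  0.63 -0.78  1.75  0.52  0.96  1.49]
gate scene 60.11246039637088 side 60.251305331297246
t 18.2 p [ 578.  -286.9  117.4] head -1.7 F [-1.7  8.5  3.1] w 12.2 ydir [ 0.014  0.011 -1.   ] q [ 0.93  0.63 -0.78  1.75  0.52  0.96  1.49]
gate scene 60.04683446737961 side 60.25506141865448
(array([587.08207423,  -0.74312514]), np.float64(0.26060850715575157), 43)
```

View pics/side15.png

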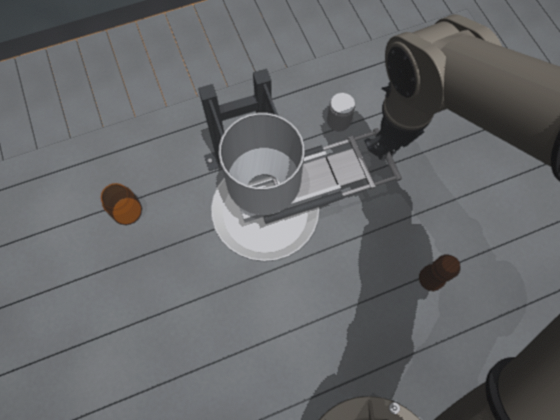

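View pics/scene15.png

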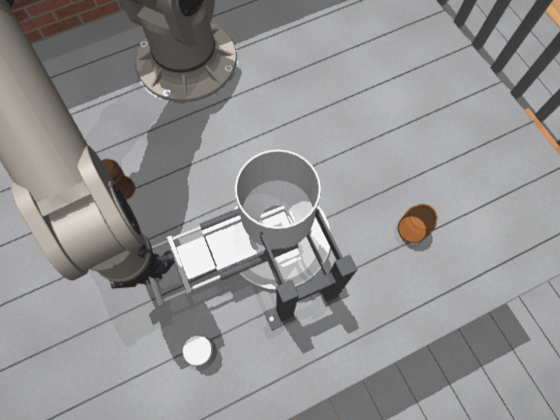

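```bash
python3 chk.py 16|grep gate;python3 chk.py 17|grep -v ydir
```

```text
gate scene 60.04927069569489 side 60.25122327571121
gate scene 60.065016767121236 side 60.25399235715507
gate scene 60.06583017945407 side 60.25219623987989
gate scene 60.07248161876335 side 60.24577422223483
gate scene 60.07581418323623 side 60.253293826899935
gate scene 60.067209417103086 side 60.261173091433434
(array([587.04392991,  -0.73171901]), np.float64(0.31797244847398076), 43)
```

Steady at 60.1–60.3 mm. Jar, tin and mill are at their first positions in both views. Handing in.

```bash
python3 -c "
from workcell import finish_job
print(finish_job())"
```

```text
the job is handed in; nothing more can be done
None
```

I slid the white plate flat under the spout and pulled the gate out by its bar to the black line. I handed the job in with the gripper still holding the bar, at about 19 s of the 61 s allowed.

- **Plate:** After the fingers backed off, its centre was within about 1 mm of the spout axis in both the scene and side cameras. The side camera showed it unmoved after the gate was pulled.
- **Gate:** The line had moved 60.1 mm (scene) and 60.3 mm (side) from shut, against the 60.0 wanted. It held steady for about 0.9 s. The tool's own travel of 60.0 mm agrees, with about 9 N of spring pull felt at the wrist.
- **Jar, tin and mill:** By eye they stand where they were in both views. In the scene view the arm partly hid the mill.

Some checks disagreed:
- **Bar height:** The wrist camera gave 127 to 138 mm from views too close together. I used 117 mm from your text, which the two fixed cameras supported at 119 mm.
- **Grip reading:** The gripper read about 12 mm on a 14 mm bar. The bar stayed centred in the pads and I saw no slip.
- **Plate mid-push:** One scene-camera fit was thrown off by a hopper strut, so I used the side camera there.

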